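# Fetch the praline box from behind the tea tins

### The job

A customer wants the small brown praline box that stands behind the three tall tea tins on the display board. First stand all three tins upright in the black tray, then put the praline box flat in the middle of the scale's round pan, and only then put each tin back where it stood, upright and centred on its home on the plate of its own colour. Never let a tin tip over, and leave the amber sweet jar where it is.

Things in the scene. Friction and masses are not known exactly. Their poses are not given: they have to be found in the camera images.
- red_tin: red round tea tin standing upright, red lid and cream band around its side: 54 mm diameter, 115 mm tall, about 0.15 to 0.31 kg. Origin: centre of its underside, z up along its axis. At the start it stands on the red plate.
- green_tin: green round tea tin standing upright, green lid and cream band around its side: 54 mm diameter, 115 mm tall, about 0.15 to 0.31 kg. Origin: centre of its underside, z up along its axis. At the start it stands on the green plate.
- blue_tin: blue round tea tin standing upright, blue lid and cream band around its side: 54 mm diameter, 115 mm tall, about 0.15 to 0.31 kg. Origin: centre of its underside, z up along its axis. At the start it stands on the blue plate.
- praline_box: small dark brown praline box with a gold cross band on top: 50 x 50 mm, 40 mm high, about 0.1 to 0.2 kg. Origin: centre of its underside, z up, sides along its x and y. At the start it stands on the 12 mm thick board just behind (+x of) the row of tins, some 5 mm clear, about square to the row: the taller tins leave no room for a gripper's body over it.
- red_plate: red plate fixed on the 12 mm thick light wooden board, home of the red tin: 3 mm thick, 74 mm (its x) by 70 mm. Origin: on its underside (12 mm above the counter), where the tin's axis belongs; it reaches 47 mm from there to its -x (robot side), 27 mm to +x, 35 mm to each side. The three plates lie in a row along their y, 88 mm apart, in any order of colour.
- green_plate: green plate fixed on the 12 mm thick light wooden board, home of the green tin: 3 mm thick, 74 mm (its x) by 70 mm. Origin: on its underside (12 mm above the counter), where the tin's axis belongs; it reaches 47 mm from there to its -x (robot side), 27 mm to +x, 35 mm to each side. The three plates lie in a row along their y, 88 mm apart, in any order of colour.
- blue_plate: blue plate fixed on the 12 mm thick light wooden board, home of the blue tin: 3 mm thick, 74 mm (its x) by 70 mm. Origin: on its underside (12 mm above the counter), where the tin's axis belongs; it reaches 47 mm from there to its -x (robot side), 27 mm to +x, 35 mm to each side. The three plates lie in a row along their y, 88 mm apart, in any order of colour.
- tray: black open tray, the side area, fixed on the counter beside the light wooden display board (left or right): outside 280 mm (its x) by 130 mm (its y), walls 5 mm thick, rim 14 mm high, floor 5 mm thick. Origin: centre of its underside. Three tins fit in a row along its x, 78 mm apart (the middle one at the tray's centre).
- scale: white shop scale, fixed on the counter on the other side of the board: body 180 x 170 mm, 40 mm high, on it a round flat steel pan of 150 mm diameter whose top is 60 mm above the counter and does not sink. Origin: centre of its underside, straight below the pan's centre.
- sweet_jar: amber glass jar with white cap, a bystander on the counter behind the board: 60 mm diameter, 90 mm tall. Origin: centre of its underside. Not to be moved.
Mind the look-alikes: they are no part of the job. Leave any yellow look-alike of the green_tin alone. There is more than one size of the blue_tin; the one meant has the size given above.

How it is judged:
By the outcome, as a careful person would: the job done as asked, in the order asked, and still so for the second after the job is handed in, with the robot touching nothing.
It also fails if it takes over 128 s, if anything falls off the work surface, if the arm or the gripper's body presses on something with over 40 N, if the wrist force passes 120 N, or if a joint passes its speed limit or range.

### The arm

A 6-joint arm with a two-finger parallel gripper is mounted at the origin on the work surface. World frame = base frame: x ahead of the robot, y to its left, z up, the work surface at z = 0. Lengths are in mm, angles in rad, forces in N, time in s.
With the tool pointing down it reaches from about 325 to 850 mm from the base axis. Payload 15.5 kg.
Tool frame: the origin (TCP) lies on the centre line of the jaws, within the pads' length; the fingertips stand manip.tip_reach ahead of it and the grasp point (between the pads) lies 3 mm ahead of it (manip.tip_reach is the distance from the TCP to the fingertips, in mm); z points along the fingers, y is the line along which they close (so a half turn about z gives the same grasp; the last joint's range is limited). The gripper opens to 91 mm and grips with 3 to 60 N. Pads are 32 mm wide; open, the fingers measure 118 mm over their backs; the gripper's body (76 mm by 178 mm) begins 60 mm behind the grasp point.
Start: joints at [1.101, 0.494, 1.345, -0, 1.302, -0.096], TCP at [228.799, 581.616, 235.915] pointing down, gripper open.
Joint ranges: [-2.91, 2.91], [-0.82, 2.16], [0.22, 2.67], [-1.22, 4.37], [0.12, 2.79], [-3.08, 3.08]. Speed limits (rad/s): [1.89, 1.89, 2.57, 3.01, 3.01, 3.01].

### API

Orientations are given as a 3x3 rotation matrix whose columns are the frame's x, y, z axes.
In Python, from bench import manip gives the robot as it stands. The module is installed in compiled form; this text tells all that it offers.
- The arm moves only by the tool jog_arm, never from a script. Its argument "moves" is a list of rows, each an object with "hand": the finger opening in mm, from 0 to 91.2; "offset": the shift along the tool's x, y, z each as a share of 0.15 m, from -1 to 1, a list of three; "rotation": the turn, a rotation vector about the tool's x, y, z each as a share of 45 degrees, from -1 to 1, a list of three. In form: [{"hand": hand, "offset": [tx, ty, tz], "rotation": [wx, wy, wz]}, ...]. A call has exactly 8 rows; each row shifts and turns the commanded pose from where the row before left it, along the tool's axes as they then stand; what a row does not reach is not made up. A row lasts 1/12 s, in which the tool goes at most 41.7 mm and 7.16 degrees, less where a joint would pass 70% of its speed; a pose out of reach is approached as far as the arm can. A call with a number of a shift or a turn outside -1 to 1 is refused whole. A call with a gripper value outside its range is refused whole. The fingers move at their own pace and stop on an object; "squeeze" is the grip in N (left out, the last holds). Time passes only in rows, so rows that do not move let the fingers close, or fill a call up. It gives the time, the measured TCP pose, the force, the opening and the grip force at its end, in the units of the state.
- manip.get_obs(): the state, without advancing time (a new reading comes with each control period).
- manip.read_camera(name): name is "scene" or "side" or "wrist"; returns a dict with "frame" (400x640x3 uint8, red, green, blue), "fx", "fy", "cx", "cy" (pixels), "distortion" ([k1, k2, p1, p2, k3] as OpenCV has them; the pictures are not rectified), "R" (3x3) and "t" (3): a world point X has camera coordinates R X + t. Camera axes: x right, y down, z forward; pixel columns grow to the right and rows downward; lengths in mm; the calibration is good to about 2 mm. A picture is of the moment at which its call begins. There is no depth.
- manip.sign_off(): hands the job in; it is judged then, once.
Trained networks look in the newest picture that a camera, given by its name, has taken for a name from the list of things; names that differ only in an ending like _2 or _b are one class to them, and where a whole thing is asked for, a point or a joint stands for the part that bears it (a point fixed in the world has none). Each returns a list of dicts, best first, with "conf" (0 to 1); they miss things now and then, are a little off and sometimes report something else, mostly with a low value. They report only what shows in the picture. A call takes as long as a camera call. They do not tell look-alikes from the thing itself.
- manip.regions_of(camera, thing): "pixels" (400x640 bool, what is visible of it) and "at" ([row, column] in pixels, amid what is visible of it).
The state is a dict: "time_s": time; "q": joint angles; "dq": joint speeds; "joint_torque": joint torques, N m; "position": TCP position; "eef_rot": TCP orientation; "ft_force": force on the tool from outside, world axes, zero at the start; "moment": the same for the moment, N m; "gripper_width": opening from 0.0 (shut) to 1.0 (fully open); "gripper_force": force on a finger pad.
Only numpy, scipy, OpenCV 4.12 (cv2) and the standard library are available. Lean on these libraries where they do the work, as an engineer would, in place of code of your own. Each camera call takes 0.05 s, during which the arm holds its last target. There are 200 camera calls.

## Working session

There is one attempt and no reset: what is moved stays moved. The work goes in short steps, Python scripts to look and compute and a tool call to move; the robot and the scene stay as the last step left them, time stands still between calls to the robot, and variables do not carry over. Pictures are saved under pics/ and viewed, at most 14 in all, crops included, and the job is handed in when it is done.

Besides the shell and the picture viewer there is one more tool, called after "Emit:" as a command line: name --argument value ..., lists and objects as JSON in quotes. jog_arm: Moves the arm, as the interface text tells. Its arguments: {"type":"object","properties":{"moves":{"type":"array"},"squeeze":{"type":"number"}},"required":["moves"]}

```bash
ls; mkdir -p pics
python3 - <<'E'
from bench import manip
import cv2
o=manip.get_obs()
print({k:o[k] for k in('time_s','position','eef_rot','gripper_width')},manip.tip_reach)
for n in('scene','side'):
    c=manip.read_camera(n); cv2.imwrite(f'pics/{n}0.png',c['frame'][:,:,::-1])
    print(n,c['fx'],c['fy'],c['cx'],c['cy'],c['distortion'],c['R'],c['t'])
E
```

```text
pics
{'time_s': 0.0, 'position': array([228.64214234, 581.30009091, 235.3314166 ]), 'eef_rot': array([[-9.30583413e-01,  3.66079501e-01, -5.57840316e-04],
       [ 3.66079905e-01,  9.30582792e-01, -1.08155745e-03],
       [ 1.23180588e-04, -1.21069355e-03, -9.99999260e-01]]), 'gripper_width': 0.9985112728443368} 22.0
scene 386.06464963384417 386.06464963384417 322.7506877193808 203.55764496861804 [0.00628437 0.         0.         0.         0.        ] [[-0.63396802  0.77329774  0.00975462]
 [ 0.48903083  0.41062676 -0.76956774]
 [-0.59911051 -0.48311103 -0.63849067]] [ 311.05328726 -237.34143614 1205.71444565]
side 433.6132110535321 433.6132110535321 315.38240611548053 199.49015390611945 [0.02789548 0.         0.         0.         0.        ] [[ 0.95334668 -0.30178815  0.00734947]
 [-0.19354257 -0.62972106 -0.75232483]
 [ 0.23167084  0.71580395 -0.65875134]] [-491.50653285  133.66638052  931.68535596]
```

View pics/scene0.png

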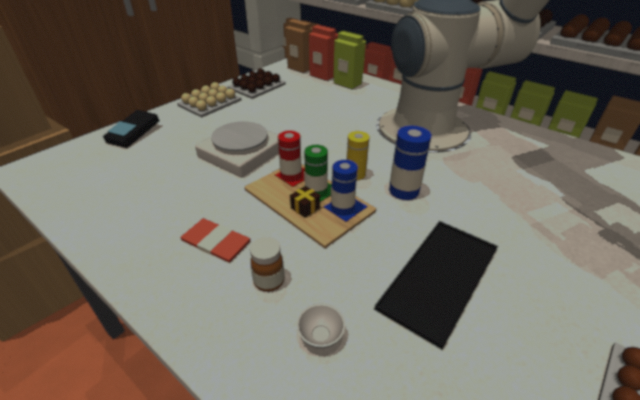

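View pics/side0.png

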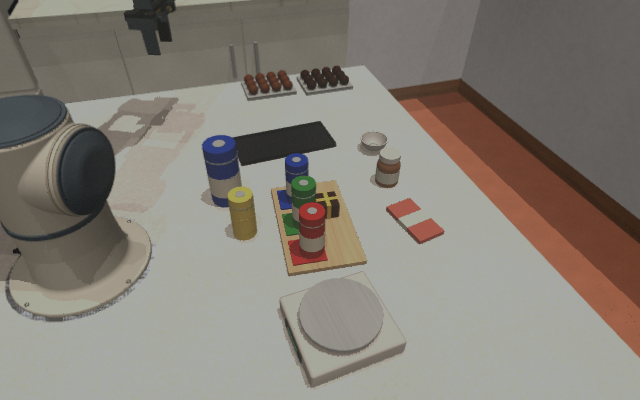

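The scene view shows red (289,155), green (316,168) and blue (344,185) tins on the board. The praline box is at (305,200), tray at (438,282), scale at (238,145) and jar at (267,265). The look-alikes are the yellow tin at (358,155) and the big blue tin at (409,162). The side view agrees. Next I'll fit the known shapes to the masks.

```bash
cat > fit.py <<'E'
import numpy as np, cv2
from scipy.optimize import minimize
from bench import manip
S=4
def cyl(d,z0,z1):
    a=np.linspace(0,2*np.pi,40,endpoint=False)
    return np.vstack([np.c_[d/2*np.cos(a),d/2*np.sin(a),np.full(40,z)] for z in(z0,z1)])
def box(x0,x1,y0,y1,z0,z1): return np.array([[x,y,z] for x in(x0,x1) for y in(y0,y1) for z in(z0,z1)],float)
SH={'red_tin':[cyl(54,15,130)],'green_tin':[cyl(54,15,130)],'blue_tin':[cyl(54,15,130)],
 'praline_box':[box(-25,25,-25,25,12,52)],'tray':[box(-140,140,-65,65,0,14)],
 'scale':[box(-90,90,-85,85,0,40),cyl(150,40,60)],'sweet_jar':[cyl(60,0,90)]}
for c in('red','green','blue'): SH[c+'_plate']=[box(-47,27,-35,35,12,15)]
def proj(c,P):
    K=np.array([[c['fx'],0,c['cx']],[0,c['fy'],c['cy']],[0,0,1]])
    return cv2.projectPoints(P.astype(float),cv2.Rodrigues(c['R'])[0],c['t'],K,np.array(c['distortion']))[0][:,0]
def render(c,parts,p):
    m=np.zeros((400*S,640*S),np.uint8); R=np.array([[np.cos(p[2]),-np.sin(p[2]),0],[np.sin(p[2]),np.cos(p[2]),0],[0,0,1]])
    for q in parts:
        h=cv2.convexHull(((proj(c,q@R.T+[p[0],p[1],0])+.5)*S).astype(np.float32))
        cv2.fillConvexPoly(m,np.round(h*16).astype(np.int32),255,shift=4)
    return cv2.resize(m,(640,400),interpolation=cv2.INTER_AREA)/255.
def ground(c,uv,z):
    K=np.array([[c['fx'],0,c['cx']],[0,c['fy'],c['cy']],[0,0,1]])
    n=cv2.undistortPoints(np.array([[uv]],float),K,np.array(c['distortion']))[0,0]
    d=c['R'].T@np.r_[n,1]; o=-c['R'].T@c['t']; return (o+d*(z-o[2])/d[2])[:2]
def fit(cams,masks,ign,parts,p0,yaw=True):
    def cost(v):
        p=[v[0],v[1],v[2]/100 if yaw else p0[2]]; s=0
        for n in masks:
            r=render(cams[n],parts,p); w=~ign[n]; M=masks[n]
            s+=1-np.minimum(r,M)[w].sum()/np.maximum(r,M)[w].sum()
        return s/len(masks)
    v0=np.array([p0[0],p0[1],p0[2]*100]); 
    sim=np.array([v0,v0+[15,0,0],v0+[0,15,0],v0+[0,0,10]])
    if not yaw: v0=v0[:2]; sim=sim[:3,:2]
    r=minimize(lambda v:cost(np.r_[v,0][:3]),v0,method='Nelder-Mead',options=dict(initial_simplex=sim,xatol=.1,fatol=1e-5,maxiter=150))
    return r.x,r.fun
E
cat > m0.py <<'E'
from fit import *
import pickle
D={};cams={}
for n in('scene','side'):
    cams[n]=manip.read_camera(n)
    for t in SH:
        D[n,t]=[(r['conf'],r['at'],r['pixels']) for r in manip.regions_of(n,t) if r['conf']>.2]
        print(n,t,[(round(float(a),2),np.round(b).astype(int).tolist(),int(m.sum()),ground(cams[n],b[::-1],{'in':72,'te':15,'ox':40,'ay':8,'le':45,'ar':45}[t[-2:]]).round().tolist()) for a,b,m in D[n,t]])
pickle.dump((cams,D),open('d0.pkl','wb'))
E
python3 m0.py
```

```text
scene red_tin [(0.85, [151, 289], 1106, [452.0, -141.0])]
scene green_tin [(0.85, [150, 358], 804, [338.0, -12.0]), (0.83, [166, 315], 1130, [460.0, -49.0])]
scene blue_tin [(0.9, [163, 409], 2357, [305.0, 114.0])]
scene praline_box [(0.96, [204, 304], 700, [554.0, -2.0])]
scene tray [(0.67, [284, 440], 8499, [536.0, 320.0])]
scene scale [(0.58, [148, 240], 3084, [491.0, -281.0])]
scene sweet_jar [(0.96, [263, 265], 1600, [730.0, 59.0]), (0.23, [284, 439], 8455, [570.0, 328.0])]
scene red_plate [(0.68, [182, 291], 95, [487.0, -104.0])]
scene green_plate [(0.43, [193, 329], 75, [460.0, -5.0])]
scene blue_plate [(0.69, [211, 357], 267, [473.0, 85.0])]
side red_tin [(0.69, [231, 312], 1301, [470.0, -122.0])]
side green_tin [(0.91, [191, 296], 773, [472.0, 11.0]), (0.7, [213, 242], 1252, [339.0, -26.0]), (0.54, [230, 310], 1331, [466.0, -119.0])]
side blue_tin [(0.94, [167, 222], 1971, [322.0, 153.0]), (0.59, [166, 293], 673, [492.0, 109.0])]
side praline_box [(0.66, [201, 331], 436, [550.0, -9.0])]
side tray [(0.96, [141, 281], 2642, [510.0, 317.0])]
side scale [(0.83, [328, 339], 9249, [452.0, -338.0]), (0.38, [255, 299], 409, [431.0, -154.0])]
side sweet_jar [(0.69, [165, 388], 801, [736.0, 73.0])]
side red_plate [(0.89, [253, 298], 362, [437.0, -123.0])]
side green_plate [(0.62, [227, 288], 248, [438.0, -40.0])]
side blue_plate [(0.75, [200, 284], 188, [452.0, 53.0])]
```

```bash
cat > m1.py <<'E'
from fit import *
import pickle
cams,D=pickle.load(open('d0.pkl','rb'))
pick={('scene','green_tin'):1,('scene','blue_tin'):None,('side','blue_tin'):1}
M={}
for (n,t),l in D.items():
    i=pick.get((n,t),0)
    if i is not None: M[n,t]=l[i][2]
g={'red_tin':(455,-115,0),'green_tin':(455,-30,0),'blue_tin':(470,55,0),'praline_box':(535,-10,0),'tray':(525,318,0),'scale':(475,-305,0),'sweet_jar':(735,65,0),'red_plate':(455,-115,0),'green_plate':(455,-30,0),'blue_plate':(470,55,0)}
for t in SH:
    ms={n:M[n,t] for n in cams if (n,t) in M}; ign={}
    for n in ms:
        x=np.zeros((400,640),bool)
        for (nn,tt),m in M.items():
            if nn==n and tt!=t: x|=m
        x|=D[n,'blue_tin'][0][2] if t!='blue_tin' else False
        if 'plate' in t: # ignore what the tins may hide
            x|=cv2.dilate(x.astype(np.uint8),np.ones((3,3)))>0
        ign[n]=x&~ms[n]
    yaw=t not in('red_tin','green_tin','blue_tin','sweet_jar')
    print(t,*[(k if isinstance(k,str) else ''.join(k),v[0].round(1).tolist(),round(v[1],3)) for k,v in [(q,fit(cams,{n:ms[n] for n in q},ign,SH[t],g[t],yaw)) for q in [tuple(ms)]+([(n,) for n in ms] if not yaw else [])]])
E
python3 m1.py
```

```text
red_tin ('sceneside', [467.2, -124.5], np.float64(0.047)) ('scene', [467.4, -125.2], np.float64(0.031)) ('side', [467.4, -121.5], np.float64(0.049))
green_tin ('sceneside', [475.5, -34.0], np.float64(0.041)) ('scene', [475.9, -34.4], np.float64(0.046)) ('side', [475.7, -32.7], np.float64(0.03))
blue_tin ('side', [484.7, 55.5], np.float64(0.055)) ('side', [484.7, 55.5], np.float64(0.055))
praline_box ('sceneside', [537.0, -14.4, -9.6], np.float64(0.096))
tray ('sceneside', [514.9, 311.6, 4.9], np.float64(0.042))
scale ('sceneside', [460.4, -315.8, 5.5], np.float64(0.054))
sweet_jar ('sceneside', [729.3, 61.2], np.float64(0.127)) ('scene', [730.1, 61.8], np.float64(0.092)) ('side', [735.2, 73.9], np.float64(0.144))
red_plate ('sceneside', [468.2, -121.9, -12.7], np.float64(0.189))
green_plate ('sceneside', [477.0, -36.3, -16.6], np.float64(0.267))
blue_plate ('sceneside', [486.1, 55.9, -9.0], np.float64(0.35))
```

Emit:
jog_arm --moves '[{"hand": 90,"offset": [0,0,-0.14],"rotation": [0,0,-0.119]},{"hand": 90,"offset": [0,0,-0.14],"rotation": [0,0,-0.119]},{"hand": 90,"offset": [0,0,-0.14],"rotation": [0,0,-0.118]},{"hand": 90,"offset": [-0.112,-0.231,0],"rotation": [0,0,0]},{"hand": 90,"offset": [-0.112,-0.231,0],"rotation": [0,0,0]},{"hand": 90,"offset": [-0.112,-0.231,0],"rotation": [0,0,0]},{"hand": 90,"offset": [-0.112,-0.231,0],"rotation": [0,0,0]},{"hand": 90,"offset": [-0.112,-0.231,0],"rotation": [0,0,0]}]' --squeeze 20

```text
time_s: 1.87
position: [296.1, 399.5, 299.0]
eef_rot: [[-0.996, 0.095, 0.0], [0.095, 0.996, 0.0], [-0.0, 0.0, -1.0]]
ft_force: [0.6, 0.5, -0.0]
gripper_width: 0.988
gripper_force: 0.0
```

Emit:
jog_arm --moves '[{"hand": 90,"offset": [-0.112,-0.231,0],"rotation": [0,0,0]},{"hand": 90,"offset": [-0.112,-0.231,0],"rotation": [0,0,0]},{"hand": 90,"offset": [-0.112,-0.231,0],"rotation": [0,0,0]},{"hand": 90,"offset": [-0.112,-0.231,0],"rotation": [0,0,0]},{"hand": 90,"offset": [-0.112,-0.231,0],"rotation": [0,0,0]},{"hand": 90,"offset": [-0.112,-0.231,0],"rotation": [0,0,0]},{"hand": 90,"offset": [-0.112,-0.231,0],"rotation": [0,0,0]},{"hand": 90,"offset": [-0.112,-0.231,0],"rotation": [0,0,0]}]'

```text
time_s: 2.53
position: [403.6, 110.6, 299.2]
eef_rot: [[-0.995, 0.095, 0.001], [0.095, 0.995, 0.0], [-0.001, 0.0, -1.0]]
ft_force: [1.2, 0.6, 0.0]
gripper_width: 0.992
gripper_force: 0.0
```

Emit:
jog_arm --moves '[{"hand": 90,"offset": [-0.112,-0.231,0],"rotation": [0,0,0]},{"hand": 90,"offset": [-0.112,-0.231,0],"rotation": [0,0,0]},{"hand": 90,"offset": [-0.112,-0.231,0],"rotation": [0,0,0]},{"hand": 90,"offset": [-0.112,-0.231,0],"rotation": [0,0,0]},{"hand": 90,"offset": [0,0,0],"rotation": [0,0,0]},{"hand": 90,"offset": [0,0,0],"rotation": [0,0,0]},{"hand": 90,"offset": [0,0,0],"rotation": [0,0,0]},{"hand": 90,"offset": [0,0,0],"rotation": [0,0,0]}]'

```text
time_s: 3.2
position: [456.7, -31.0, 298.9]
eef_rot: [[-0.996, 0.094, -0.0], [0.094, 0.996, 0.0], [0.0, 0.0, -1.0]]
ft_force: [-0.5, 0.2, 0.7]
gripper_width: 0.986
gripper_force: 0.0
```

```bash
cat > plan.py <<'E'
import sys; from fit import *
# target: grasp point x,y, TCP z(= grasp z +3), yaw of row
o=manip.get_obs(); R=np.array(o['eef_rot']); p=np.array(o['position'])
yaw=np.arctan2(-R[0,1],R[1,1]); print('pos',p.round(1),'yaw',round(yaw,4),'tilt',R[:2,2].round(4),'t',round(o['time_s'],2),'w',round(91.2*o['gripper_width'],1),'F',np.round(o['ft_force'],1),'grip',np.round(o['gripper_force'],1))
a=list(map(float,sys.argv[1:]))
if len(a)>=3:
    print('shift/150',(R.T@(np.array(a[:3])-p)/150).round(3).tolist())
    if len(a)>3: print('turn z share',round(-(a[3]-yaw)/np.deg2rad(45),3))
E
python3 plan.py
python3 - <<'E'
from fit import *
import pickle
c=manip.read_camera('wrist'); cv2.imwrite('pics/w1.png',c['frame'][:,:,::-1]); print(c['R'],c['t'])
d={}
for t in SH:
    d[t]=[(r['conf'],r['at'],r['pixels']) for r in manip.regions_of('wrist',t) if r['conf']>.3]
    print(t,[(round(float(a),2),np.round(b).tolist(),int(m.sum())) for a,b,m in d[t]])
pickle.dump((c,d),open('w1.pkl','wb'))
E
```

```text
pos [456.7 -31.  298.9] yaw -0.0943 tilt [-0.0003  0.0002] t 3.2 w 89.9 F [-0.5  0.2  0.7] grip 0.0
[[ 9.38726056e-02  9.95584217e-01 -2.37502923e-05]
 [ 9.67973911e-01 -9.12636792e-02  2.33874855e-01]
 [ 2.32839947e-01 -2.19774317e-02 -9.72266708e-01]] [ -12.13034236 -485.77745029  342.96584701]
red_tin [(0.61, [195.0, 251.0], 2364)]
green_tin [(0.8, [73.0, 332.0], 2538), (0.74, [200.0, 322.0], 2477)]
blue_tin [(0.95, [198.0, 394.0], 2397), (0.95, [41.0, 463.0], 8771)]
praline_box [(0.73, [230.0, 351.0], 902)]
tray [(0.66, [150.0, 570.0], 13520)]
scale [(0.73, [176.0, 119.0], 13793)]
sweet_jar [(0.39, [164.0, 374.0], 1106)]
red_plate [(0.67, [164.0, 267.0], 1320)]
green_plate [(0.7, [174.0, 122.0], 13856)]
blue_plate [(0.94, [162.0, 378.0], 1146)]
```

View pics/w1.png

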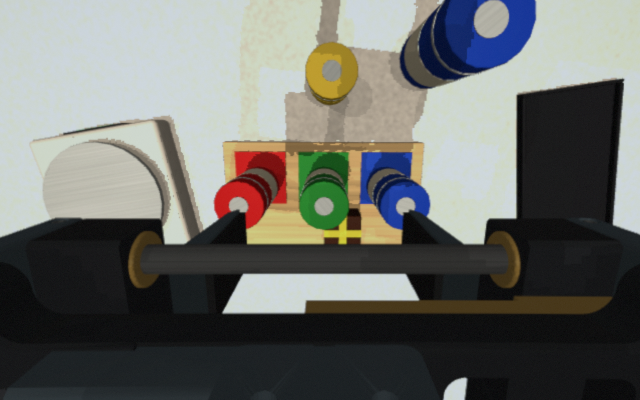

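The wrist view shows lids at red (238,205), green (324,206) and blue (405,205). The plates lie behind them, with the yellow tin at (331,72) and the big blue at (490,15). I'll refine the tin and plate positions using all three views.

```bash
cat > m2.py <<'E'
from fit import *
import pickle
cams,D=pickle.load(open('d0.pkl','rb')); c,d=pickle.load(open('w1.pkl','rb'))
cw={'wrist':c}
allm=np.zeros((400,640),bool)
for t,i in(('red_tin',0),('green_tin',1),('blue_tin',0)): allm|=d[t][i][2]
fing=(np.arange(400)[:,None]>212)&np.ones((1,640),bool)
for t,i,g in(('red_tin',0,(467,-122,0)),('green_tin',1,(476,-34,0)),('blue_tin',0,(484,54,0))):
    m=d[t][i][2]; ig=(allm&~m)
    print(t,fit(cw,{'wrist':m},{'wrist':ig},SH[t],g,False))
for t in('red_plate','blue_plate'):
    m=d[t][0][2]; print(t,fit(cw,{'wrist':m},{'wrist':allm&~m},SH[t],(476,-122 if t[0]=='r' else 54,-.098),True))
# plate front edges by colour, side+wrist
f=c['frame'].astype(int)
for n,u,z in(('red lid',(238,205),130),('green lid',(324,206),130),('blue lid',(405,205),130)): print(n,ground(c,u,z).round(1))
E
python3 m2.py
```

```text
red_tin (array([ 466.93048807, -121.97137099]), np.float64(0.20096115720781704))
green_tin (array([475.06019629, -33.33950961]), np.float64(0.027764000587139903))
blue_tin (array([483.35068902,  51.40669359]), np.float64(0.1774614938359178))
red_plate (array([ 467.19687322, -122.44315643,  -12.22105697]), np.float64(0.052267585724403154))
blue_plate (array([484.86908391,  53.03108156,  -9.66350307]), np.float64(0.10041496855268117))
red lid [ 466.9 -122.9]
green lid [476.5 -32.5]
blue lid [483.5  52.7]
```

Emit:
jog_arm --moves '[{"hand": 74,"offset": [-0.042,0.191,0.1],"rotation": [0,0,0.002]},{"hand": 74,"offset": [-0.043,0.195,0.1],"rotation": [0,0,0.002]},{"hand": 74,"offset": [-0.043,0.195,0.1],"rotation": [0,0,0]},{"hand": 74,"offset": [0,0,0.2],"rotation": [0,0,0]},{"hand": 74,"offset": [0,0,0.2],"rotation": [0,0,0]},{"hand": 74,"offset": [0,0,0.15],"rotation": [0,0,0]},{"hand": 74,"offset": [0,0,0],"rotation": [0,0,0]},{"hand": 74,"offset": [0,0,0],"rotation": [0,0,0]}]'

```text
time_s: 4.42
position: [484.3, 53.0, 171.2]
eef_rot: [[-0.995, 0.098, -0.002], [0.098, 0.995, 0.0], [0.002, -0.0, -1.0]]
ft_force: [0.3, -0.3, 0.5]
gripper_width: 0.813
gripper_force: 0.0
```

```bash
python3 plan.py 484 54 95 -.097
```

```text
pos [484.3  53.  171.2] yaw -0.0983 tilt [-0.0021  0.    ] t 4.42 w 74.1 F [ 0.3 -0.3  0.5] grip 0.0
shift/150 [0.001, 0.007, 0.508]
turn z share -0.002
```

Emit:
jog_arm --moves '[{"hand": 74,"offset": [0,0.006,0.15],"rotation": [0,0,0]},{"hand": 74,"offset": [0,0,0.2],"rotation": [0,0,0]},{"hand": 74,"offset": [0,0,0.157],"rotation": [0,0,0]},{"hand": 74,"offset": [0,0,0],"rotation": [0,0,0]},{"hand": 45,"offset": [0,0,0],"rotation": [0,0,0]},{"hand": 45,"offset": [0,0,0],"rotation": [0,0,0]},{"hand": 45,"offset": [0,0,0],"rotation": [0,0,0]},{"hand": 45,"offset": [0,0,0],"rotation": [0,0,0]}]' --squeeze 20

```text
time_s: 5.08
position: [485.9, 53.7, 97.1]
eef_rot: [[-0.995, 0.098, 0.003], [0.098, 0.995, -0.0], [-0.003, 0.0, -1.0]]
ft_force: [-1.0, -5.5, 10.0]
gripper_width: 0.59
gripper_force: 20.0
```

Emit:
jog_arm --moves '[{"hand": 45,"offset": [0,0,0],"rotation": [0,0,0]},{"hand": 45,"offset": [0,0,0],"rotation": [0,0,0]},{"hand": 45,"offset": [0,0,0],"rotation": [0,0,0]},{"hand": 45,"offset": [0,0,-0.03],"rotation": [0,0,0]},{"hand": 45,"offset": [0,0,-0.07],"rotation": [0,0,0]},{"hand": 45,"offset": [0,0,-0.15],"rotation": [0,0,0]},{"hand": 45,"offset": [0,0,-0.15],"rotation": [0,0,0]},{"hand": 45,"offset": [0,0,0],"rotation": [0,0,0]}]'

```text
time_s: 5.75
position: [486.5, 53.9, 159.4]
eef_rot: [[-0.995, 0.098, 0.006], [0.098, 0.995, 0.0], [-0.005, 0.001, -1.0]]
ft_force: [1.9, 1.0, -2.6]
gripper_width: 0.588
gripper_force: 20.0
```

```bash
python3 plan.py 593 315.5 147
```

```text
pos [486.5  53.9 159.4] yaw -0.0983 tilt [0.0055 0.    ] t 5.75 w 53.6 F [ 1.9  1.  -2.6] grip 20.0
shift/150 [-0.535, 1.805, 0.087]
```

Emit:
jog_arm --moves '[{"hand": 45,"offset": [-0.03,0.1,0],"rotation": [0,0,0]},{"hand": 45,"offset": [-0.059,0.2,0],"rotation": [0,0,0]},{"hand": 45,"offset": [-0.071,0.24,0],"rotation": [0,0,0]},{"hand": 45,"offset": [-0.071,0.24,0],"rotation": [0,0,0]},{"hand": 45,"offset": [-0.071,0.24,0],"rotation": [0,0,0]},{"hand": 45,"offset": [-0.071,0.24,0],"rotation": [0,0,0]},{"hand": 45,"offset": [-0.071,0.24,0],"rotation": [0,0,0]},{"hand": 45,"offset": [-0.059,0.2,0],"rotation": [0,0,0]}]'

```text
time_s: 6.42
position: [585.2, 302.8, 155.3]
eef_rot: [[-0.995, 0.097, 0.0], [0.097, 0.995, 0.0], [-0.0, 0.0, -1.0]]
ft_force: [0.6, -0.6, -3.0]
gripper_width: 0.586
gripper_force: 20.0
```

Emit:
jog_arm --moves '[{"hand": 45,"offset": [-0.031,0.105,0],"rotation": [0,0,0]},{"hand": 45,"offset": [0,0,0.1],"rotation": [0,0,0]},{"hand": 45,"offset": [0,0,0.15],"rotation": [0,0,0]},{"hand": 45,"offset": [0,0,0.08],"rotation": [0,0,0]},{"hand": 45,"offset": [0,0,0],"rotation": [0,0,0]},{"hand": 45,"offset": [0,0,0],"rotation": [0,0,0]},{"hand": 45,"offset": [0,0,0],"rotation": [0,0,0]},{"hand": 45,"offset": [0,0,0],"rotation": [0,0,0]}]'

```text
time_s: 7.08
position: [591.7, 315.5, 107.1]
eef_rot: [[-0.995, 0.099, 0.002], [0.099, 0.995, 0.001], [-0.002, 0.001, -1.0]]
ft_force: [-0.6, -0.5, -2.3]
gripper_width: 0.592
gripper_force: 20.0
```

```bash
python3 plan.py 593 315.5 87
```

```text
pos [591.7 315.5 107.1] yaw -0.0987 tilt [0.0016 0.0007] t 7.08 w 54.0 F [-0.6 -0.5 -2.3] grip 20.0
shift/150 [-0.008, 0.001, 0.134]
```

Emit:
jog_arm --moves '[{"hand": 45,"offset": [-0.006,0,0.06],"rotation": [0,0,0]},{"hand": 45,"offset": [0,0,0.04],"rotation": [0,0,0]},{"hand": 45,"offset": [0,0,0.013],"rotation": [0,0,0]},{"hand": 45,"offset": [0,0,0.009],"rotation": [0,0,0]},{"hand": 45,"offset": [0,0,0.005],"rotation": [0,0,0]},{"hand": 45,"offset": [0,0,0],"rotation": [0,0,0]},{"hand": 45,"offset": [0,0,0],"rotation": [0,0,0]},{"hand": 45,"offset": [0,0,0],"rotation": [0,0,0]}]'

```text
time_s: 7.75
position: [591.8, 315.2, 87.1]
eef_rot: [[-0.995, 0.098, -0.0], [0.098, 0.995, -0.0], [0.0, -0.0, -1.0]]
ft_force: [-3.1, -3.4, 5.0]
gripper_width: 0.594
gripper_force: 20.0
```

```bash
python3 plan.py 593 315.5 87
```

```text
pos [591.8 315.2  87.1] yaw -0.0983 tilt [-0.0002 -0.0003] t 7.75 w 54.1 F [-3.1 -3.4  5. ] grip 20.0
shift/150 [-0.008, 0.003, 0.001]
```

Emit:
jog_arm --moves '[{"hand": 74,"offset": [0,0,0],"rotation": [0,0,0]},{"hand": 74,"offset": [0,0,0],"rotation": [0,0,0]},{"hand": 74,"offset": [0,0,0],"rotation": [0,0,0]},{"hand": 74,"offset": [0,0,-0.05],"rotation": [0,0,0]},{"hand": 74,"offset": [0,0,-0.15],"rotation": [0,0,0]},{"hand": 74,"offset": [0,0,-0.2],"rotation": [0,0,0]},{"hand": 74,"offset": [0,0,-0.2],"rotation": [0,0,0]},{"hand": 74,"offset": [0,0,0],"rotation": [0,0,0]}]'

```text
time_s: 8.42
position: [594.5, 316.5, 183.4]
eef_rot: [[-0.995, 0.098, 0.008], [0.098, 0.995, 0.003], [-0.008, 0.004, -1.0]]
ft_force: [0.6, 0.9, 0.6]
gripper_width: 0.816
gripper_force: 0.0
```

```bash
python3 plan.py 475.7 -33.7 95
python3 - <<'E'
from fit import *
c=manip.read_camera('scene'); cv2.imwrite('pics/s2.png',c['frame'][100:340,220:540,::-1])
E
```

```text
pos [594.5 316.5 183.4] yaw -0.0982 tilt [0.0081 0.0034] t 8.42 w 74.4 F [0.6 0.9 0.6] grip 0.0
shift/150 [0.564, -2.404, 0.575]
```

View pics/s2.png

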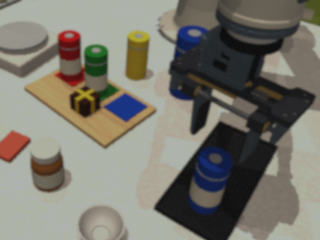

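Emit:
jog_arm --moves '[{"hand": 74,"offset": [0.027,-0.12,0],"rotation": [0,0,0]},{"hand": 74,"offset": [0.05,-0.22,0],"rotation": [0,0,0]},{"hand": 74,"offset": [0.055,-0.24,0],"rotation": [0,0,0]},{"hand": 74,"offset": [0.055,-0.24,0],"rotation": [0,0,0]},{"hand": 74,"offset": [0.055,-0.24,0],"rotation": [0,0,0]},{"hand": 74,"offset": [0.055,-0.24,0],"rotation": [0,0,0]},{"hand": 74,"offset": [0.055,-0.24,0],"rotation": [0,0,0]},{"hand": 74,"offset": [0.055,-0.24,0],"rotation": [0,0,0]}]'

```text
time_s: 9.13
position: [503.8, 54.3, 176.5]
eef_rot: [[-0.995, 0.098, -0.001], [0.098, 0.995, -0.0], [0.001, -0.0, -1.0]]
ft_force: [-0.3, -0.8, -0.1]
gripper_width: 0.811
gripper_force: 0.0
```

Emit:
jog_arm --moves '[{"hand": 74,"offset": [0.055,-0.24,0],"rotation": [0,0,0]},{"hand": 74,"offset": [0.055,-0.24,0],"rotation": [0,0,0]},{"hand": 74,"offset": [0.03,-0.133,0],"rotation": [0,0,0]},{"hand": 74,"offset": [0,0,0],"rotation": [0,0,0]},{"hand": 74,"offset": [0,0,0.1],"rotation": [0,0,0]},{"hand": 74,"offset": [0,0,0.04],"rotation": [0,0,0]},{"hand": 74,"offset": [0,0,0],"rotation": [0,0,0]},{"hand": 74,"offset": [0,0,0],"rotation": [0,0,0]}]'

```text
time_s: 9.8
position: [474.8, -33.3, 155.5]
eef_rot: [[-0.995, 0.097, -0.001], [0.097, 0.995, 0.0], [0.001, 0.0, -1.0]]
ft_force: [-0.1, 0.1, 0.4]
gripper_width: 0.81
gripper_force: 0.0
```

```bash
python3 plan.py 475.7 -33.7 95
```

```text
pos [474.8 -33.3 155.5] yaw -0.0976 tilt [-0.0013  0.0003] t 9.8 w 73.9 F [-0.1  0.1  0.4] grip 0.0
shift/150 [-0.007, -0.002, 0.404]
```

Emit:
jog_arm --moves '[{"hand": 74,"offset": [-0.004,-0.002,0.15],"rotation": [0,0,0]},{"hand": 74,"offset": [0,0,0.17],"rotation": [0,0,0]},{"hand": 74,"offset": [0,0,0.08],"rotation": [0,0,0]},{"hand": 74,"offset": [0,0,0],"rotation": [0,0,0]},{"hand": 74,"offset": [0,0,0],"rotation": [0,0,0]},{"hand": 45,"offset": [0,0,0],"rotation": [0,0,0]},{"hand": 45,"offset": [0,0,0],"rotation": [0,0,0]},{"hand": 45,"offset": [0,0,0],"rotation": [0,0,0]}]'

```text
time_s: 10.47
position: [476.2, -34.2, 96.7]
eef_rot: [[-0.995, 0.098, 0.002], [0.098, 0.995, -0.0], [-0.002, -0.0, -1.0]]
ft_force: [-0.5, -0.1, 0.6]
gripper_width: 0.625
gripper_force: 0.0
```

Emit:
jog_arm --moves '[{"hand": 45,"offset": [0,0,0],"rotation": [0,0,0]},{"hand": 45,"offset": [0,0,0],"rotation": [0,0,0]},{"hand": 45,"offset": [0,0,-0.03],"rotation": [0,0,0]},{"hand": 45,"offset": [0,0,-0.07],"rotation": [0,0,0]},{"hand": 45,"offset": [0,0,-0.14],"rotation": [0,0,0]},{"hand": 45,"offset": [0,0,-0.12],"rotation": [0,0,0]},{"hand": 45,"offset": [0,0,-0.04],"rotation": [0,0,0]},{"hand": 45,"offset": [0,0,0],"rotation": [0,0,0]}]'

```text
time_s: 11.13
position: [476.3, -34.3, 157.2]
eef_rot: [[-0.995, 0.098, 0.003], [0.098, 0.995, -0.001], [-0.003, -0.0, -1.0]]
ft_force: [0.9, -0.3, -2.6]
gripper_width: 0.593
gripper_force: 20.0
```

```bash
python3 plan.py 515 311.6 157
```

```text
pos [476.3 -34.3 157.2] yaw -0.0983 tilt [ 0.0027 -0.0006] t 11.13 w 54.1 F [ 0.9 -0.3 -2.6] grip 20.0
shift/150 [-0.03, 2.32, 0.0]
```

Emit:
jog_arm --moves '[{"hand": 45,"offset": [-0.003,0.1,0],"rotation": [0,0,0]},{"hand": 45,"offset": [-0.003,0.2,0],"rotation": [0,0,0]},{"hand": 45,"offset": [-0.003,0.24,0],"rotation": [0,0,0]},{"hand": 45,"offset": [-0.003,0.24,0],"rotation": [0,0,0]},{"hand": 45,"offset": [-0.003,0.24,0],"rotation": [0,0,0]},{"hand": 45,"offset": [-0.003,0.24,0],"rotation": [0,0,0]},{"hand": 45,"offset": [-0.003,0.24,0],"rotation": [0,0,0]},{"hand": 45,"offset": [-0.003,0.24,0],"rotation": [0,0,0]}]'

```text
time_s: 11.8
position: [504.1, 226.9, 154.6]
eef_rot: [[-0.995, 0.098, -0.001], [0.098, 0.995, -0.001], [0.001, -0.001, -1.0]]
ft_force: [0.7, -0.6, -3.3]
gripper_width: 0.585
gripper_force: 20.0
```

Emit:
jog_arm --moves '[{"hand": 45,"offset": [-0.003,0.24,0],"rotation": [0,0,0]},{"hand": 45,"offset": [-0.003,0.2,0],"rotation": [0,0,0]},{"hand": 45,"offset": [0,0.14,0],"rotation": [0,0,0]},{"hand": 45,"offset": [0,0,0.1],"rotation": [0,0,0]},{"hand": 45,"offset": [0,0,0.16],"rotation": [0,0,0]},{"hand": 45,"offset": [0,0,0.1],"rotation": [0,0,0]},{"hand": 45,"offset": [0,0,0],"rotation": [0,0,0]},{"hand": 45,"offset": [0,0,0],"rotation": [0,0,0]}]'

```text
time_s: 12.47
position: [513.4, 311.3, 100.5]
eef_rot: [[-0.995, 0.098, -0.003], [0.098, 0.995, -0.001], [0.002, -0.001, -1.0]]
ft_force: [-0.0, -0.2, -2.0]
gripper_width: 0.594
gripper_force: 20.0
```

```bash
python3 plan.py 515 311.6 87
```

```text
pos [513.4 311.3 100.5] yaw -0.0984 tilt [-0.0026 -0.0013] t 12.47 w 54.2 F [-0.  -0.2 -2. ] grip 20.0
shift/150 [-0.01, 0.003, 0.09]
```

Emit:
jog_arm --moves '[{"hand": 45,"offset": [-0.004,0.002,0.05],"rotation": [0,0,0]},{"hand": 45,"offset": [0,0,0.025],"rotation": [0,0,0]},{"hand": 45,"offset": [0,0,0.012],"rotation": [0,0,0]},{"hand": 45,"offset": [0,0,0.006],"rotation": [0,0,0]},{"hand": 45,"offset": [0,0,0],"rotation": [0,0,0]},{"hand": 45,"offset": [0,0,0],"rotation": [0,0,0]},{"hand": 45,"offset": [0,0,0],"rotation": [0,0,0]},{"hand": 45,"offset": [0,0,0],"rotation": [0,0,0]}]'

```text
time_s: 13.13
position: [515.0, 312.0, 88.1]
eef_rot: [[-0.995, 0.098, 0.0], [0.098, 0.995, 0.0], [-0.0, 0.0, -1.0]]
ft_force: [0.1, -0.3, -2.6]
gripper_width: 0.587
gripper_force: 20.0
```

Emit:
jog_arm --moves '[{"hand": 45,"offset": [0,0,0.006],"rotation": [0,0,0]},{"hand": 45,"offset": [0,0,0.005],"rotation": [0,0,0]},{"hand": 45,"offset": [0,0,0],"rotation": [0,0,0]},{"hand": 45,"offset": [0,0,0],"rotation": [0,0,0]},{"hand": 45,"offset": [0,0,0],"rotation": [0,0,0]},{"hand": 45,"offset": [0,0,0],"rotation": [0,0,0]},{"hand": 45,"offset": [0,0,0],"rotation": [0,0,0]},{"hand": 45,"offset": [0,0,0],"rotation": [0,0,0]}]'

```text
time_s: 13.8
position: [515.0, 312.2, 86.5]
eef_rot: [[-0.995, 0.098, 0.001], [0.098, 0.995, 0.0], [-0.0, 0.0, -1.0]]
ft_force: [-1.0, 0.6, 5.8]
gripper_width: 0.59
gripper_force: 20.0
```

Emit:
jog_arm --moves '[{"hand": 74,"offset": [0,0,0],"rotation": [0,0,0]},{"hand": 74,"offset": [0,0,0],"rotation": [0,0,0]},{"hand": 74,"offset": [0,0,0],"rotation": [0,0,0]},{"hand": 74,"offset": [0,0,-0.05],"rotation": [0,0,0]},{"hand": 74,"offset": [0,0,-0.15],"rotation": [0,0,0]},{"hand": 74,"offset": [0,0,-0.2],"rotation": [0,0,0]},{"hand": 74,"offset": [0,0,-0.15],"rotation": [0,0,0]},{"hand": 74,"offset": [0,0,-0.05],"rotation": [0,0,0]}]'

```text
time_s: 14.47
position: [516.2, 312.6, 180.1]
eef_rot: [[-0.995, 0.098, 0.004], [0.098, 0.995, 0.002], [-0.004, 0.002, -1.0]]
ft_force: [0.6, -0.3, 0.3]
gripper_width: 0.812
gripper_force: 0.0
```

Emit:
jog_arm --moves '[{"hand": 74,"offset": [0.003,-0.12,0],"rotation": [0,0,0]},{"hand": 74,"offset": [0.003,-0.22,0],"rotation": [0,0,0]},{"hand": 74,"offset": [0.003,-0.24,0],"rotation": [0,0,0]},{"hand": 74,"offset": [0.003,-0.24,0],"rotation": [0,0,0]},{"hand": 74,"offset": [0.003,-0.24,0],"rotation": [0,0,0]},{"hand": 74,"offset": [0.003,-0.24,0],"rotation": [0,0,0]},{"hand": 74,"offset": [0.003,-0.24,0],"rotation": [0,0,0]},{"hand": 74,"offset": [0.003,-0.24,0],"rotation": [0,0,0]}]'

```text
time_s: 15.13
position: [484.4, 45.0, 176.3]
eef_rot: [[-0.995, 0.098, -0.0], [0.098, 0.995, -0.0], [0.0, -0.0, -1.0]]
ft_force: [1.5, -0.4, -0.0]
gripper_width: 0.811
gripper_force: 0.0
```

Emit:
jog_arm --moves '[{"hand": 74,"offset": [0.003,-0.24,0],"rotation": [0,0,0]},{"hand": 74,"offset": [0.003,-0.24,0],"rotation": [0,0,0]},{"hand": 74,"offset": [0.004,-0.24,0],"rotation": [0,0,0]},{"hand": 74,"offset": [0,-0.24,0],"rotation": [0,0,0]},{"hand": 74,"offset": [0,-0.171,0],"rotation": [0,0,0]},{"hand": 74,"offset": [0,0,0.1],"rotation": [0,0,0]},{"hand": 74,"offset": [0,0,0.04],"rotation": [0,0,0]},{"hand": 74,"offset": [0,0,0],"rotation": [0,0,0]}]'

```text
time_s: 15.8
position: [465.9, -121.7, 154.0]
eef_rot: [[-0.995, 0.099, -0.003], [0.099, 0.995, 0.001], [0.003, 0.001, -1.0]]
ft_force: [-0.5, -0.3, 0.4]
gripper_width: 0.808
gripper_force: 0.0
```

```bash
python3 plan.py 467.1 -122.2 95
```

```text
pos [ 465.9 -121.7  154. ] yaw -0.099 tilt [-0.0025  0.0011] t 15.8 w 73.7 F [-0.5 -0.3  0.4] grip 0.0
shift/150 [-0.009, -0.003, 0.394]
```

Emit:
jog_arm --moves '[{"hand": 74,"offset": [-0.003,-0.003,0.15],"rotation": [0,0,0]},{"hand": 74,"offset": [0,0,0.17],"rotation": [0,0,0]},{"hand": 74,"offset": [0,0,0.08],"rotation": [0,0,0]},{"hand": 74,"offset": [0,0,0],"rotation": [0,0,0]},{"hand": 74,"offset": [0,0,0],"rotation": [0,0,0]},{"hand": 45,"offset": [0,0,0],"rotation": [0,0,0]},{"hand": 45,"offset": [0,0,0],"rotation": [0,0,0]},{"hand": 45,"offset": [0,0,0],"rotation": [0,0,0]}]'

```text
time_s: 16.47
position: [467.9, -122.6, 96.1]
eef_rot: [[-0.995, 0.098, 0.001], [0.098, 0.995, -0.001], [-0.002, -0.0, -1.0]]
ft_force: [-0.3, 0.5, -0.2]
gripper_width: 0.624
gripper_force: 0.0
```

Emit:
jog_arm --moves '[{"hand": 45,"offset": [0,0,0],"rotation": [0,0,0]},{"hand": 45,"offset": [0,0,0],"rotation": [0,0,0]},{"hand": 45,"offset": [0,0,-0.03],"rotation": [0,0,0]},{"hand": 45,"offset": [0,0,-0.07],"rotation": [0,0,0]},{"hand": 45,"offset": [0,0,-0.14],"rotation": [0,0,0]},{"hand": 45,"offset": [0,0,-0.12],"rotation": [0,0,0]},{"hand": 45,"offset": [0,0,-0.04],"rotation": [0,0,0]},{"hand": 45,"offset": [0,0,0],"rotation": [0,0,0]}]'

```text
time_s: 17.13
position: [468.0, -122.9, 156.6]
eef_rot: [[-0.995, 0.098, 0.003], [0.098, 0.995, -0.001], [-0.003, -0.001, -1.0]]
ft_force: [1.0, -0.3, -1.4]
gripper_width: 0.59
gripper_force: 20.0
```

```bash
python3 plan.py 437 307.8 157
```

```text
pos [ 468.  -122.9  156.6] yaw -0.0984 tilt [ 0.0027 -0.0011] t 17.13 w 53.8 F [ 1.  -0.3 -1.4] grip 20.0
shift/150 [0.488, 2.837, -0.006]
```

Emit:
jog_arm --moves '[{"hand": 45,"offset": [0.017,0.1,0],"rotation": [0,0,0]},{"hand": 45,"offset": [0.034,0.2,0],"rotation": [0,0,0]},{"hand": 45,"offset": [0.041,0.24,0],"rotation": [0,0,0]},{"hand": 45,"offset": [0.041,0.24,0],"rotation": [0,0,0]},{"hand": 45,"offset": [0.041,0.24,0],"rotation": [0,0,0]},{"hand": 45,"offset": [0.041,0.24,0],"rotation": [0,0,0]},{"hand": 45,"offset": [0.041,0.24,0],"rotation": [0,0,0]},{"hand": 45,"offset": [0.041,0.24,0],"rotation": [0,0,0]}]'

```text
time_s: 17.8
position: [447.6, 143.1, 154.3]
eef_rot: [[-0.995, 0.098, -0.001], [0.098, 0.995, -0.0], [0.001, -0.0, -1.0]]
ft_force: [1.1, 0.3, -1.3]
gripper_width: 0.591
gripper_force: 20.0
```

Emit:
jog_arm --moves '[{"hand": 45,"offset": [0.041,0.24,0],"rotation": [0,0,0]},{"hand": 45,"offset": [0.041,0.24,0],"rotation": [0,0,0]},{"hand": 45,"offset": [0.041,0.24,0],"rotation": [0,0,0]},{"hand": 45,"offset": [0.038,0.22,0],"rotation": [0,0,0]},{"hand": 45,"offset": [0.03,0.157,0],"rotation": [0,0,0]},{"hand": 45,"offset": [0,0,0.1],"rotation": [0,0,0]},{"hand": 45,"offset": [0,0,0.16],"rotation": [0,0,0]},{"hand": 45,"offset": [0,0,0.1],"rotation": [0,0,0]}]'

```text
time_s: 18.47
position: [435.2, 308.2, 98.7]
eef_rot: [[-0.995, 0.097, -0.002], [0.097, 0.995, -0.001], [0.002, -0.001, -1.0]]
ft_force: [-0.1, -0.3, -2.9]
gripper_width: 0.591
gripper_force: 20.0
```

Emit:
jog_arm --moves '[{"hand": 45,"offset": [0,0,0.04],"rotation": [0,0,0]},{"hand": 45,"offset": [0,0,0.03],"rotation": [0,0,0]},{"hand": 45,"offset": [0,0,0.012],"rotation": [0,0,0]},{"hand": 45,"offset": [0,0,0.006],"rotation": [0,0,0]},{"hand": 45,"offset": [0,0,0],"rotation": [0,0,0]},{"hand": 45,"offset": [0,0,0],"rotation": [0,0,0]},{"hand": 45,"offset": [0,0,0],"rotation": [0,0,0]},{"hand": 45,"offset": [0,0,0],"rotation": [0,0,0]}]'

```text
time_s: 19.13
position: [436.5, 308.2, 88.5]
eef_rot: [[-0.995, 0.098, 0.001], [0.098, 0.995, 0.0], [-0.001, 0.0, -1.0]]
ft_force: [-0.7, -0.3, -1.6]
gripper_width: 0.589
gripper_force: 20.0
```

```bash
python3 plan.py 437 307.8 87
```

```text
pos [436.5 308.2  88.5] yaw -0.0984 tilt [0.0007 0.0004] t 19.13 w 53.7 F [-0.7 -0.3 -1.6] grip 20.0
shift/150 [-0.004, -0.002, 0.01]
```

Emit:
jog_arm --moves '[{"hand": 45,"offset": [0,0,0.007],"rotation": [0,0,0]},{"hand": 45,"offset": [0,0,0.007],"rotation": [0,0,0]},{"hand": 45,"offset": [0,0,0],"rotation": [0,0,0]},{"hand": 45,"offset": [0,0,0],"rotation": [0,0,0]},{"hand": 45,"offset": [0,0,0],"rotation": [0,0,0]},{"hand": 45,"offset": [0,0,0],"rotation": [0,0,0]},{"hand": 45,"offset": [0,0,0],"rotation": [0,0,0]},{"hand": 45,"offset": [0,0,0],"rotation": [0,0,0]}]'

```text
time_s: 19.8
position: [436.3, 308.1, 86.0]
eef_rot: [[-0.995, 0.098, 0.0], [0.098, 0.995, -0.0], [-0.0, -0.0, -1.0]]
ft_force: [0.7, -0.9, 2.2]
gripper_width: 0.59
gripper_force: 20.0
```

Emit:
jog_arm --moves '[{"hand": 74,"offset": [0,0,0],"rotation": [0,0,0]},{"hand": 74,"offset": [0,0,0],"rotation": [0,0,0]},{"hand": 74,"offset": [0,0,0],"rotation": [0,0,0]},{"hand": 74,"offset": [0,0,-0.05],"rotation": [0,0,0]},{"hand": 74,"offset": [0,0,-0.15],"rotation": [0,0,0]},{"hand": 74,"offset": [0,0,-0.2],"rotation": [0,0,0]},{"hand": 74,"offset": [0,0,-0.2],"rotation": [0,0,0]},{"hand": 74,"offset": [-0.05,-0.1,-0.08],"rotation": [0,0,0]}]'

```text
time_s: 20.47
position: [442.8, 294.5, 192.0]
eef_rot: [[-0.995, 0.097, 0.004], [0.097, 0.995, 0.003], [-0.004, 0.003, -1.0]]
ft_force: [1.8, 0.5, 1.0]
gripper_width: 0.812
gripper_force: 0.0
```

Emit:
jog_arm --moves '[{"hand": 74,"offset": [-0.103,-0.21,-0.083],"rotation": [0,0,0]},{"hand": 74,"offset": [-0.103,-0.21,-0.083],"rotation": [0,0,0]},{"hand": 74,"offset": [-0.103,-0.21,-0.083],"rotation": [0,0,0]},{"hand": 74,"offset": [-0.103,-0.21,-0.083],"rotation": [0,0,0]},{"hand": 74,"offset": [-0.103,-0.21,-0.083],"rotation": [0,0,0]},{"hand": 74,"offset": [-0.103,-0.21,-0.083],"rotation": [0,0,0]},{"hand": 74,"offset": [-0.103,-0.21,-0.083],"rotation": [0,0,0]},{"hand": 74,"offset": [-0.103,-0.21,-0.083],"rotation": [0,0,0]}]'

```text
time_s: 21.13
position: [540.6, 27.8, 288.9]
eef_rot: [[-0.995, 0.098, 0.0], [0.098, 0.995, 0.0], [-0.0, 0.0, -1.0]]
ft_force: [0.9, 0.8, -0.8]
gripper_width: 0.81
gripper_force: 0.0
```

Emit:
jog_arm --moves '[{"hand": 74,"offset": [-0.103,-0.21,-0.083],"rotation": [0,0,0]},{"hand": 74,"offset": [-0.05,-0.105,0],"rotation": [0,0,0]},{"hand": 74,"offset": [0,0,0],"rotation": [0,0,0]},{"hand": 74,"offset": [0,0,0],"rotation": [0,0,0]},{"hand": 74,"offset": [0,0,0],"rotation": [0,0,0]},{"hand": 74,"offset": [0,0,0],"rotation": [0,0,0]},{"hand": 74,"offset": [0,0,0],"rotation": [0,0,0]},{"hand": 74,"offset": [0,0,0],"rotation": [0,0,0]}]'

```text
time_s: 21.8
position: [558.5, -19.0, 300.0]
eef_rot: [[-0.995, 0.097, -0.0], [0.097, 0.995, 0.0], [0.0, 0.0, -1.0]]
ft_force: [0.5, 0.1, -0.2]
gripper_width: 0.81
gripper_force: 0.0
```

```bash
python3 plan.py
cat > m3.py <<'E'
from fit import *
import pickle
cams={};D={}
for n in('wrist','scene','side'):
    cams[n]=manip.read_camera(n)
    if n!='side': cv2.imwrite(f'pics/{n}3.png',cams[n]['frame'][:,:,::-1])
    for t in SH: D[n,t]=[(r['conf'],r['at'],r['pixels']) for r in manip.regions_of(n,t) if r['conf']>.3]
pickle.dump((cams,D),open('d3.pkl','wb'))
g={'praline_box':(537,-14,-.098),'red_plate':(467,-122,-.098),'green_plate':(476,-34,-.098),'blue_plate':(485,54,-.098),'scale':(460,-316,.05)}
for t,p in g.items():
    for n in cams:
        for a,b,m in D[n,t][:1]:
            edge=m[0].any()|m[:,0].any()|m[:,-1].any()
            r=fit(cams,{n:m},{n:np.zeros((400,640),bool)},SH[t],p); print(t,n,round(float(a),2),int(m.sum()),edge,r[0].round(1),round(r[1],3))
E
python3 m3.py
```

```text
pos [558.5 -19.  300. ] yaw -0.0972 tilt [-0.0002  0.    ] t 21.8 w 73.9 F [ 0.5  0.1 -0.2] grip 0.0
praline_box wrist 0.74 1576 False [537.7 -14.6  -8.6] 0.036
praline_box scene 0.77 611 False [534.9 -18.2   0.6] 0.182
praline_box side 0.79 608 False [538.6 -10.8  -7.6] 0.06
red_plate wrist 0.7 3035 False [ 468.1 -121.8   -9.5] 0.017
red_plate scene 0.78 530 False [ 467.2 -124.1  -10.2] 0.052
red_plate side 0.82 867 False [ 468.8 -120.2   -9.6] 0.049
green_plate wrist 0.61 3047 False [476.4 -34.7  -9.7] 0.017
green_plate scene 0.81 389 False [464.1 -34.6  -6. ] 0.35
blue_plate wrist 0.82 3136 False [485.1  53.   -9.2] 0.03
blue_plate scene 0.64 621 False [484.2  51.   -7.9] 0.093
blue_plate side 0.77 625 False [485.7  56.3 -12.2] 0.081
scale wrist 0.59 21554 True [ 461.7 -318.     8.3] 0.039
scale scene 0.58 3195 False [ 458.6 -320.1    5.7] 0.059
scale side 0.69 9426 False [ 460.6 -315.     6.7] 0.029
```

View pics/wrist3.png

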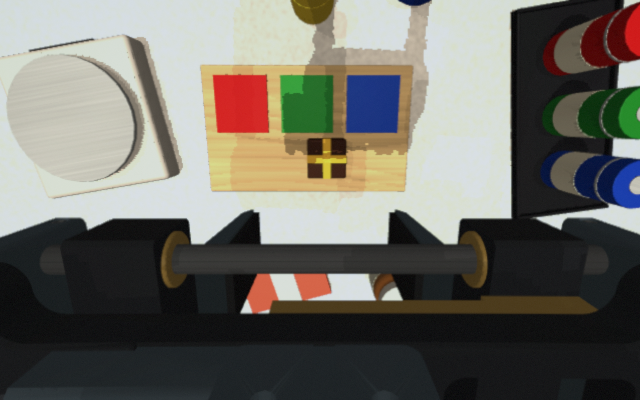

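View pics/scene3.png

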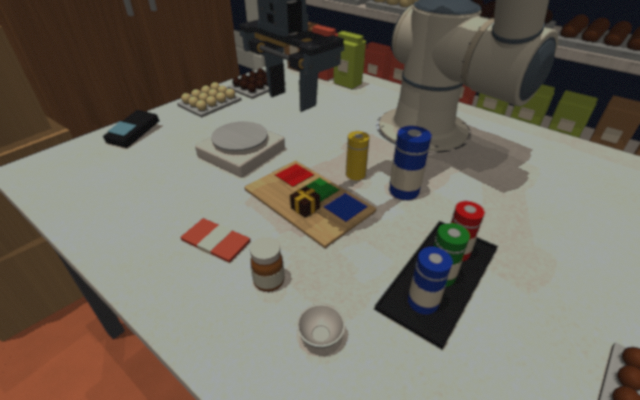

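```bash
python3 plan.py 537.7 -14.4 41 -.09
```

```text
pos [558.7 -19.8 300. ] yaw -0.0984 tilt [ 0. -0.] t 23.45 w 73.8 F [ 0.1 -0.5  0.3] grip 0.0
shift/150 [0.143, 0.022, 1.726]
turn z share -0.011
```

Emit:
jog_arm --moves '[{"hand": 74,"offset": [0.07,0.011,0.1],"rotation": [0,0,-0.01]},{"hand": 74,"offset": [0.073,0.011,0.2],"rotation": [0,0,0]},{"hand": 74,"offset": [0,0,0.25],"rotation": [0,0,0]},{"hand": 74,"offset": [0,0,0.25],"rotation": [0,0,0]},{"hand": 74,"offset": [0,0,0.25],"rotation": [0,0,0]},{"hand": 74,"offset": [0,0,0.2],"rotation": [0,0,0]},{"hand": 74,"offset": [0,0,0.1],"rotation": [0,0,0]},{"hand": 74,"offset": [0,0,0],"rotation": [0,0,0]}]'

```text
time_s: 24.12
position: [535.8, -14.2, 94.4]
eef_rot: [[-0.996, 0.09, -0.005], [0.09, 0.996, 0.001], [0.005, 0.0, -1.0]]
ft_force: [-0.3, 0.4, -0.4]
gripper_width: 0.814
gripper_force: 0.0
```

```bash
python3 plan.py 537.7 -14.4 41 -.09
```

```text
pos [535.8 -14.2  94.4] yaw -0.0905 tilt [-0.0053  0.0007] t 24.12 w 74.2 F [-0.3  0.4 -0.4] grip 0.0
shift/150 [-0.014, -0.0, 0.356]
turn z share -0.001
```

Emit:
jog_arm --moves '[{"hand": 74,"offset": [0,0,0.15],"rotation": [0,0,0]},{"hand": 74,"offset": [0,0,0.15],"rotation": [0,0,0]},{"hand": 74,"offset": [0,0,0.07],"rotation": [0,0,0]},{"hand": 74,"offset": [0,0,0],"rotation": [0,0,0]},{"hand": 74,"offset": [0,0,0],"rotation": [0,0,0]},{"hand": 74,"offset": [0,0,0],"rotation": [0,0,0]},{"hand": 40,"offset": [0,0,0],"rotation": [0,0,0]},{"hand": 40,"offset": [0,0,0],"rotation": [0,0,0]}]' --squeeze 15

```text
time_s: 24.78
position: [538.3, -14.5, 43.0]
eef_rot: [[-0.996, 0.09, 0.002], [0.09, 0.996, -0.0], [-0.002, -0.0, -1.0]]
ft_force: [0.7, -0.7, 0.2]
gripper_width: 0.697
gripper_force: 0.0
```

Emit:
jog_arm --moves '[{"hand": 40,"offset": [0,0,0],"rotation": [0,0,0]},{"hand": 40,"offset": [0,0,0],"rotation": [0,0,0]},{"hand": 40,"offset": [0,0,0],"rotation": [0,0,0]},{"hand": 40,"offset": [0,0,0],"rotation": [0,0,0]},{"hand": 40,"offset": [0,0,0],"rotation": [0,0,0]},{"hand": 40,"offset": [0,0,0],"rotation": [0,0,0]},{"hand": 40,"offset": [0,0,0],"rotation": [0,0,0]},{"hand": 40,"offset": [0,0,0],"rotation": [0,0,0]}]'

```text
time_s: 25.45
position: [537.9, -14.4, 42.4]
eef_rot: [[-0.996, 0.09, 0.001], [0.09, 0.996, -0.0], [-0.001, -0.0, -1.0]]
ft_force: [-1.0, 0.9, 6.7]
gripper_width: 0.549
gripper_force: 15.0
```

```bash
python3 plan.py 460.8 -316.8 120
```

```text
pos [537.9 -14.4  42.4] yaw -0.0905 tilt [ 0.0006 -0.0001] t 25.45 w 50.0 F [-1.   0.9  6.7] grip 15.0
shift/150 [0.329, -2.054, -0.518]
```

Emit:
jog_arm --moves '[{"hand": 40,"offset": [0,0,-0.03],"rotation": [0,0,0]},{"hand": 40,"offset": [0,0,-0.1],"rotation": [0,0,0]},{"hand": 40,"offset": [0,0,-0.2],"rotation": [0,0,0]},{"hand": 40,"offset": [0,0,-0.2],"rotation": [0,0,0]},{"hand": 40,"offset": [0,0,-0.07],"rotation": [0,0,0]},{"hand": 40,"offset": [0.016,-0.1,0],"rotation": [0,0,0]},{"hand": 40,"offset": [0.032,-0.2,0],"rotation": [0,0,0]},{"hand": 40,"offset": [0.038,-0.24,0],"rotation": [0,0,0]}]'

```text
time_s: 26.12
position: [517.5, -93.6, 132.3]
eef_rot: [[-0.996, 0.088, 0.001], [0.088, 0.996, 0.0], [-0.001, 0.0, -1.0]]
ft_force: [1.5, -1.0, -0.9]
gripper_width: 0.545
gripper_force: 15.0
```

Emit:
jog_arm --moves '[{"hand": 40,"offset": [0.038,-0.24,0],"rotation": [0,0,0]},{"hand": 40,"offset": [0.038,-0.24,0],"rotation": [0,0,0]},{"hand": 40,"offset": [0.038,-0.24,0],"rotation": [0,0,0]},{"hand": 40,"offset": [0.038,-0.24,0],"rotation": [0,0,0]},{"hand": 40,"offset": [0.038,-0.24,0],"rotation": [0,0,0]},{"hand": 40,"offset": [0.032,-0.2,0],"rotation": [0,0,0]},{"hand": 40,"offset": [0.021,-0.115,0],"rotation": [0,0,0]},{"hand": 40,"offset": [0,0,0],"rotation": [0,0,0]}]'

```text
time_s: 26.78
position: [459.8, -320.4, 131.9]
eef_rot: [[-0.996, 0.093, 0.0], [0.093, 0.996, -0.001], [-0.0, -0.001, -1.0]]
ft_force: [-0.1, 0.0, -1.0]
gripper_width: 0.547
gripper_force: 15.0
```

Emit:
jog_arm --moves '[{"hand": 40,"offset": [0,0,0.08],"rotation": [0,0,0]},{"hand": 40,"offset": [0,0,0.1],"rotation": [0,0,0]},{"hand": 40,"offset": [0,0,0.04],"rotation": [0,0,0]},{"hand": 40,"offset": [0,0,0],"rotation": [0,0,0]},{"hand": 40,"offset": [0,0,0],"rotation": [0,0,0]},{"hand": 40,"offset": [0,0,0],"rotation": [0,0,0]},{"hand": 40,"offset": [0,0,0],"rotation": [0,0,0]},{"hand": 40,"offset": [0,0,0],"rotation": [0,0,0]}]'

```text
time_s: 27.45
position: [461.0, -317.1, 99.6]
eef_rot: [[-0.996, 0.09, 0.001], [0.09, 0.996, -0.001], [-0.001, -0.001, -1.0]]
ft_force: [-0.1, -0.7, -1.4]
gripper_width: 0.55
gripper_force: 15.0
```

```bash
python3 plan.py 461 -317 90
```

```text
pos [ 461.  -317.1   99.6] yaw -0.0903 tilt [ 0.0007 -0.0006] t 27.45 w 50.2 F [-0.1 -0.7 -1.4] grip 15.0
shift/150 [-0.0, 0.0, 0.064]
```

Emit:
jog_arm --moves '[{"hand": 40,"offset": [0,0,0.03],"rotation": [0,0,0]},{"hand": 40,"offset": [0,0,0.015],"rotation": [0,0,0]},{"hand": 40,"offset": [0,0,0.01],"rotation": [0,0,0]},{"hand": 40,"offset": [0,0,0.006],"rotation": [0,0,0]},{"hand": 40,"offset": [0,0,0.004],"rotation": [0,0,0]},{"hand": 40,"offset": [0,0,0],"rotation": [0,0,0]},{"hand": 40,"offset": [0,0,0],"rotation": [0,0,0]},{"hand": 40,"offset": [0,0,0],"rotation": [0,0,0]}]'

```text
time_s: 28.12
position: [460.7, -316.9, 89.7]
eef_rot: [[-0.996, 0.09, 0.0], [0.09, 0.996, -0.0], [-0.0, -0.0, -1.0]]
ft_force: [-2.2, 3.7, 13.7]
gripper_width: 0.55
gripper_force: 15.0
```

Emit:
jog_arm --moves '[{"hand": 74,"offset": [0,0,0],"rotation": [0,0,0]},{"hand": 74,"offset": [0,0,0],"rotation": [0,0,0]},{"hand": 74,"offset": [0,0,0],"rotation": [0,0,0]},{"hand": 74,"offset": [0,0,0],"rotation": [0,0,0]},{"hand": 74,"offset": [0,0,-0.08],"rotation": [0,0,0]},{"hand": 74,"offset": [0,0,-0.2],"rotation": [0,0,0]},{"hand": 74,"offset": [0,0,-0.22],"rotation": [0,0,0]},{"hand": 74,"offset": [0,0,-0.1],"rotation": [0,0,0]}]' --squeeze 20

```text
time_s: 28.78
position: [461.5, -317.7, 182.4]
eef_rot: [[-0.996, 0.09, 0.002], [0.09, 0.996, -0.002], [-0.003, -0.002, -1.0]]
ft_force: [0.6, -0.0, 0.8]
gripper_width: 0.811
gripper_force: 0.0
```

```bash
cat > m4.py <<'E'
from fit import *
cams={n:manip.read_camera(n) for n in('scene','side')}
a=cams['side']['frame'][240:,220:460,::-1]; b=cams['scene']['frame'][180:380,340:540,::-1]
cv2.imwrite('pics/s4.png',np.hstack([cv2.resize(a,None,fx=1.6,fy=1.6),cv2.resize(b,(256,256))]))
SH['pb']=[box(-25,25,-25,25,60,100)]
for t,z,p in(('praline_box',60,(461,-317,-.09)),('red_tin',5,(436.5,308,0)),('green_tin',5,(515,312,0)),('blue_tin',5,(592.5,315.3,0))):
    for n in cams:
        for r in manip.regions_of(n,t)[:3]:
            if r['conf']<.3: continue
            if t=='praline_box': f=fit(cams,{n:r['pixels']},{n:np.zeros((400,640),bool)},SH['pb'],p)
            else:
                f=fit(cams,{n:r['pixels']},{n:np.zeros((400,640),bool)},[cyl(54,5,120)],p,False)
            print(t,n,r['conf'],r['at'],f[0].round(1),round(f[1],3))
E
python3 m4.py
```

```text
praline_box scene 0.75 [128.6, 237.9] [ 459.  -318.6  -31.7] 0.123
praline_box side 0.95 [307.0, 339.1] [ 460.5 -316.   -12.9] 0.201
red_tin scene 0.93 [211.1, 469.8] [428.7 305.2] 0.498
red_tin side 0.84 [129.7, 252.6] [437.6 312.9] 0.064
green_tin scene 0.93 [153.2, 357.4] [515. 312.] 1.0
green_tin scene 0.77 [241.8, 451.5] [512.3 311. ] 0.389
green_tin side 0.92 [123.0, 280.4] [515.3 314.3] 0.047
green_tin side 0.62 [213.2, 239.4] [515. 312.] 1.0
blue_tin scene 0.85 [278.6, 430.9] [590.1 313.3] 0.033
blue_tin scene 0.82 [162.7, 408.7] [592.5 315.3] 1.0
blue_tin side 0.77 [136.5, 304.9] [590.7 318.2] 0.717
blue_tin side 0.61 [166.9, 221.2] [592.5 315.3] 1.0
```

View pics/s4.png

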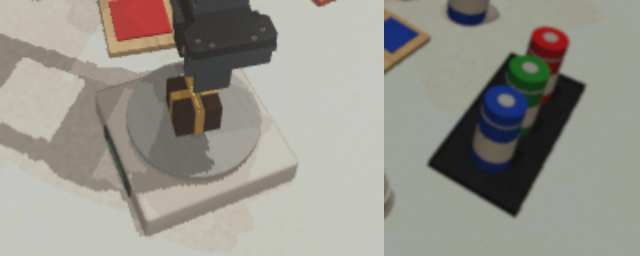

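Emit:
jog_arm --moves '[{"hand": 74,"offset": [0.016,0.12,0],"rotation": [0,0,0]},{"hand": 74,"offset": [0.029,0.22,0],"rotation": [0,0,0]},{"hand": 74,"offset": [0.0325,0.25,0],"rotation": [0,0,0]},{"hand": 74,"offset": [0.0325,0.25,0],"rotation": [0,0,0]},{"hand": 74,"offset": [0.0325,0.25,0],"rotation": [0,0,0]},{"hand": 74,"offset": [0.0325,0.25,0],"rotation": [0,0,0]},{"hand": 74,"offset": [0.0325,0.25,0],"rotation": [0,0,0]},{"hand": 74,"offset": [0.0325,0.25,0],"rotation": [0,0,0]}]'

```text
time_s: 29.95
position: [449.2, -37.2, 179.0]
eef_rot: [[-0.996, 0.091, -0.0], [0.091, 0.996, 0.0], [0.0, 0.0, -1.0]]
ft_force: [1.7, 0.2, 0.1]
gripper_width: 0.813
gripper_force: 0.0
```

Emit:
jog_arm --moves '[{"hand": 74,"offset": [0.0325,0.25,0],"rotation": [0,0,0]},{"hand": 74,"offset": [0.0325,0.25,0],"rotation": [0,0,0]},{"hand": 74,"offset": [0.0325,0.25,0],"rotation": [0,0,0]},{"hand": 74,"offset": [0.0325,0.25,0],"rotation": [0,0,0]},{"hand": 74,"offset": [0.0325,0.25,0],"rotation": [0,0,0]},{"hand": 74,"offset": [0.0325,0.25,0],"rotation": [0,0,0]},{"hand": 74,"offset": [0.0325,0.25,0],"rotation": [0,0,0]},{"hand": 74,"offset": [0.0325,0.25,0],"rotation": [0,0,0]}]'

```text
time_s: 30.62
position: [437.4, 265.4, 178.9]
eef_rot: [[-0.996, 0.09, -0.0], [0.09, 0.996, -0.0], [0.0, -0.0, -1.0]]
ft_force: [1.3, -0.7, -0.4]
gripper_width: 0.811
gripper_force: 0.0
```

Emit:
jog_arm --moves '[{"hand": 74,"offset": [0.026,0.2,0],"rotation": [0,0,0]},{"hand": 74,"offset": [0.013,0.096,0],"rotation": [0,0,0]},{"hand": 74,"offset": [0,0,0],"rotation": [0,0,0]},{"hand": 74,"offset": [0,0,0.1],"rotation": [0,0,0]},{"hand": 74,"offset": [0,0,0.08],"rotation": [0,0,0]},{"hand": 74,"offset": [0,0,0],"rotation": [0,0,0]},{"hand": 74,"offset": [0,0,0],"rotation": [0,0,0]},{"hand": 74,"offset": [0,0,0],"rotation": [0,0,0]}]'

```text
time_s: 31.28
position: [436.5, 307.6, 152.7]
eef_rot: [[-0.996, 0.091, 0.0], [0.091, 0.996, -0.0], [-0.0, -0.0, -1.0]]
ft_force: [-0.6, -0.1, -0.1]
gripper_width: 0.812
gripper_force: 0.0
```

```bash
python3 plan.py 436.4 308.1 87 -.098
```

```text
pos [436.5 307.6 152.7] yaw -0.0912 tilt [ 0.0001 -0.0001] t 31.28 w 74.0 F [-0.6 -0.1 -0.1] grip 0.0
shift/150 [0.001, 0.003, 0.438]
turn z share 0.009
```

Emit:
jog_arm --moves '[{"hand": 74,"offset": [0,0.003,0.15],"rotation": [0,0,0.009]},{"hand": 74,"offset": [0,0,0.18],"rotation": [0,0,0]},{"hand": 74,"offset": [0,0,0.09],"rotation": [0,0,0]},{"hand": 74,"offset": [0,0,0.018],"rotation": [0,0,0]},{"hand": 74,"offset": [0,0,0],"rotation": [0,0,0]},{"hand": 74,"offset": [0,0,0],"rotation": [0,0,0]},{"hand": 45,"offset": [0,0,0],"rotation": [0,0,0]},{"hand": 45,"offset": [0,0,0],"rotation": [0,0,0]}]'

```text
time_s: 31.95
position: [436.9, 308.9, 87.6]
eef_rot: [[-0.995, 0.097, 0.002], [0.097, 0.995, 0.001], [-0.002, 0.001, -1.0]]
ft_force: [0.9, -0.4, 1.3]
gripper_width: 0.696
gripper_force: 0.0
```

Emit:
jog_arm --moves '[{"hand": 45,"offset": [0,0,0],"rotation": [0,0,0]},{"hand": 45,"offset": [0,0,0],"rotation": [0,0,0]},{"hand": 45,"offset": [0,0,0],"rotation": [0,0,0]},{"hand": 45,"offset": [0,0,0],"rotation": [0,0,0]},{"hand": 45,"offset": [0,0,0],"rotation": [0,0,0]},{"hand": 45,"offset": [0,0,0],"rotation": [0,0,0]},{"hand": 45,"offset": [0,0,-0.03],"rotation": [0,0,0]},{"hand": 45,"offset": [0,0,-0.07],"rotation": [0,0,0]}]'

```text
time_s: 32.62
position: [435.6, 308.3, 101.2]
eef_rot: [[-0.995, 0.097, -0.002], [0.097, 0.995, -0.001], [0.002, -0.001, -1.0]]
ft_force: [-1.6, -0.3, -1.8]
gripper_width: 0.59
gripper_force: 20.0
```

Emit:
jog_arm --moves '[{"hand": 45,"offset": [0,0,-0.15],"rotation": [0,0,0]},{"hand": 45,"offset": [0,0,-0.17],"rotation": [0,0,0]},{"hand": 45,"offset": [0,0,-0.07],"rotation": [0,0,0]},{"hand": 45,"offset": [0,0,-0.03],"rotation": [0,0,0]},{"hand": 45,"offset": [0,0,0],"rotation": [0,0,0]},{"hand": 45,"offset": [0,0,0],"rotation": [0,0,0]},{"hand": 45,"offset": [0,0,0],"rotation": [0,0,0]},{"hand": 45,"offset": [0,0,0],"rotation": [0,0,0]}]'

```text
time_s: 33.28
position: [435.8, 308.4, 163.7]
eef_rot: [[-0.995, 0.097, -0.001], [0.097, 0.995, -0.001], [0.001, -0.001, -1.0]]
ft_force: [0.2, 0.8, -2.3]
gripper_width: 0.59
gripper_force: 20.0
```

```bash
python3 plan.py 468.1 -121.9 120 -.098
```

```text
pos [435.8 308.4 163.7] yaw -0.0976 tilt [-0.0015 -0.0008] t 33.28 w 53.8 F [ 0.2  0.8 -2.3] grip 20.0
shift/150 [-0.494, -2.834, 0.293]
turn z share 0.001
```

Emit:
jog_arm --moves '[{"hand": 45,"offset": [-0.017,-0.1,0],"rotation": [0,0,0]},{"hand": 45,"offset": [-0.035,-0.2,0],"rotation": [0,0,0]},{"hand": 45,"offset": [-0.042,-0.24,0],"rotation": [0,0,0]},{"hand": 45,"offset": [-0.042,-0.24,0],"rotation": [0,0,0]},{"hand": 45,"offset": [-0.042,-0.24,0],"rotation": [0,0,0]},{"hand": 45,"offset": [-0.042,-0.24,0],"rotation": [0,0,0]},{"hand": 45,"offset": [-0.042,-0.24,0],"rotation": [0,0,0]},{"hand": 45,"offset": [-0.042,-0.24,0],"rotation": [0,0,0]}]'

```text
time_s: 33.95
position: [455.7, 42.8, 164.0]
eef_rot: [[-0.995, 0.097, -0.001], [0.097, 0.995, 0.0], [0.001, -0.0, -1.0]]
ft_force: [0.6, -0.8, -2.5]
gripper_width: 0.589
gripper_force: 20.0
```

Emit:
jog_arm --moves '[{"hand": 45,"offset": [-0.042,-0.24,0],"rotation": [0,0,0]},{"hand": 45,"offset": [-0.042,-0.24,0],"rotation": [0,0,0]},{"hand": 45,"offset": [-0.042,-0.24,0],"rotation": [0,0,0]},{"hand": 45,"offset": [-0.038,-0.22,0],"rotation": [0,0,0]},{"hand": 45,"offset": [-0.026,-0.154,0],"rotation": [0,0,0]},{"hand": 45,"offset": [0,0,0],"rotation": [0,0,0]},{"hand": 45,"offset": [0,0,0.08],"rotation": [0,0,0]},{"hand": 45,"offset": [0,0,0.15],"rotation": [0,0,0]}]'

```text
time_s: 34.62
position: [469.5, -122.4, 130.7]
eef_rot: [[-0.995, 0.099, 0.003], [0.099, 0.995, -0.001], [-0.003, -0.001, -1.0]]
ft_force: [0.8, 0.3, -2.3]
gripper_width: 0.589
gripper_force: 20.0
```

Emit:
jog_arm --moves '[{"hand": 45,"offset": [0,0,0.11],"rotation": [0,0,0]},{"hand": 45,"offset": [0,0,0.04],"rotation": [0,0,0]},{"hand": 45,"offset": [0,0,0],"rotation": [0,0,0]},{"hand": 45,"offset": [0,0,0],"rotation": [0,0,0]},{"hand": 45,"offset": [0,0,0],"rotation": [0,0,0]},{"hand": 45,"offset": [0,0,0],"rotation": [0,0,0]},{"hand": 45,"offset": [0,0,0],"rotation": [0,0,0]},{"hand": 45,"offset": [0,0,0],"rotation": [0,0,0]}]'

```text
time_s: 35.28
position: [468.9, -121.7, 108.0]
eef_rot: [[-0.995, 0.097, 0.001], [0.097, 0.995, -0.0], [-0.001, -0.0, -1.0]]
ft_force: [-0.4, 0.5, -2.0]
gripper_width: 0.592
gripper_force: 20.0
```

```bash
python3 plan.py 468.1 -121.9 96.5 -.098
```

```text
pos [ 468.9 -121.7  108. ] yaw -0.0975 tilt [ 0.0009 -0.0004] t 35.28 w 54.0 F [-0.4  0.5 -2. ] grip 20.0
shift/150 [0.005, -0.002, 0.077]
turn z share 0.001
```

Emit:
jog_arm --moves '[{"hand": 45,"offset": [0.003,-0.001,0.035],"rotation": [0,0,0]},{"hand": 45,"offset": [0,0,0.02],"rotation": [0,0,0]},{"hand": 45,"offset": [0,0,0.012],"rotation": [0,0,0]},{"hand": 45,"offset": [0,0,0.006],"rotation": [0,0,0]},{"hand": 45,"offset": [0,0,0.004],"rotation": [0,0,0]},{"hand": 45,"offset": [0,0,0],"rotation": [0,0,0]},{"hand": 45,"offset": [0,0,0],"rotation": [0,0,0]},{"hand": 45,"offset": [0,0,0],"rotation": [0,0,0]}]'

```text
time_s: 35.95
position: [468.2, -122.0, 96.5]
eef_rot: [[-0.995, 0.097, 0.001], [0.097, 0.995, -0.001], [-0.001, -0.0, -1.0]]
ft_force: [-5.6, -0.4, 19.1]
gripper_width: 0.593
gripper_force: 20.0
```

```bash
python3 plan.py 468.1 -121.9 96.5 -.098
```

```text
pos [ 468.2 -122.    96.5] yaw -0.0974 tilt [ 0.0005 -0.0005] t 35.95 w 54.1 F [-5.6 -0.4 19.1] grip 20.0
shift/150 [0.001, 0.001, -0.0]
turn z share 0.001
```

Emit:
jog_arm --moves '[{"hand": 45,"offset": [0,0,-0.005],"rotation": [0,0,0]},{"hand": 45,"offset": [0,0,0],"rotation": [0,0,0]},{"hand": 74,"offset": [0,0,0],"rotation": [0,0,0]},{"hand": 74,"offset": [0,0,0],"rotation": [0,0,0]},{"hand": 74,"offset": [0,0,0],"rotation": [0,0,0]},{"hand": 74,"offset": [0,0,0],"rotation": [0,0,0]},{"hand": 74,"offset": [0,0,-0.1],"rotation": [0,0,0]},{"hand": 74,"offset": [0,0,-0.2],"rotation": [0,0,0]}]'

```text
time_s: 36.62
position: [466.6, -121.2, 139.9]
eef_rot: [[-0.995, 0.098, -0.005], [0.098, 0.995, 0.002], [0.005, 0.001, -1.0]]
ft_force: [-0.1, 0.2, 0.0]
gripper_width: 0.81
gripper_force: 0.0
```

Emit:
jog_arm --moves '[{"hand": 74,"offset": [0,0,-0.2],"rotation": [0,0,0]},{"hand": 74,"offset": [0,0,-0.06],"rotation": [0,0,0]},{"hand": 74,"offset": [-0.002,0.12,0],"rotation": [0,0,0]},{"hand": 74,"offset": [-0.003,0.22,0],"rotation": [0,0,0]},{"hand": 74,"offset": [-0.003,0.24,0],"rotation": [0,0,0]},{"hand": 74,"offset": [-0.003,0.24,0],"rotation": [0,0,0]},{"hand": 74,"offset": [-0.003,0.24,0],"rotation": [0,0,0]},{"hand": 74,"offset": [-0.003,0.24,0],"rotation": [0,0,0]}]'

```text
time_s: 37.28
position: [489.5, 73.8, 180.5]
eef_rot: [[-0.995, 0.098, -0.0], [0.098, 0.995, -0.0], [0.0, -0.0, -1.0]]
ft_force: [1.6, -0.8, 0.5]
gripper_width: 0.813
gripper_force: 0.0
```

Emit:
jog_arm --moves '[{"hand": 74,"offset": [-0.003,0.24,0],"rotation": [0,0,0]},{"hand": 74,"offset": [-0.003,0.24,0],"rotation": [0,0,0]},{"hand": 74,"offset": [-0.003,0.24,0],"rotation": [0,0,0]},{"hand": 74,"offset": [-0.002,0.24,0],"rotation": [0,0,0]},{"hand": 74,"offset": [0,0.24,0],"rotation": [0,0,0]},{"hand": 74,"offset": [0,0.24,0],"rotation": [0,0,0]},{"hand": 74,"offset": [0,0.171,0],"rotation": [0,0,0]},{"hand": 74,"offset": [0,0,0],"rotation": [0,0,0]}]'

```text
time_s: 37.95
position: [514.9, 316.9, 180.2]
eef_rot: [[-0.996, 0.094, 0.001], [0.094, 0.996, 0.001], [-0.001, 0.001, -1.0]]
ft_force: [0.0, -0.9, -0.8]
gripper_width: 0.811
gripper_force: 0.0
```

```bash
python3 plan.py 515 312.1 87 -.098
```

```text
pos [514.9 316.9 180.2] yaw -0.0945 tilt [0.0007 0.0014] t 37.95 w 74.0 F [ 0.  -0.9 -0.8] grip 0.0
shift/150 [-0.003, -0.033, 0.622]
turn z share 0.004
```

Emit:
jog_arm --moves '[{"hand": 74,"offset": [0,0,0.1],"rotation": [0,0,0]},{"hand": 74,"offset": [0,0,0.1],"rotation": [0,0,0]},{"hand": 74,"offset": [0,0,0],"rotation": [0,0,0]},{"hand": 74,"offset": [0,0,0],"rotation": [0,0,0]},{"hand": 74,"offset": [0,0,0],"rotation": [0,0,0]},{"hand": 74,"offset": [0,0,0],"rotation": [0,0,0]},{"hand": 74,"offset": [0,0,0],"rotation": [0,0,0]},{"hand": 74,"offset": [0,0,0],"rotation": [0,0,0]}]'

```text
time_s: 38.62
position: [515.1, 312.4, 151.3]
eef_rot: [[-0.995, 0.097, 0.001], [0.097, 0.995, 0.0], [-0.001, 0.0, -1.0]]
ft_force: [-0.1, -0.1, 0.6]
gripper_width: 0.814
gripper_force: 0.0
```

```bash
python3 plan.py 515 312.1 87 -.098
```

```text
pos [515.1 312.4 151.3] yaw -0.0976 tilt [0.0009 0.0004] t 38.62 w 74.2 F [-0.1 -0.1  0.6] grip 0.0
shift/150 [0.001, -0.003, 0.429]
turn z share 0.0
```

Emit:
jog_arm --moves '[{"hand": 74,"offset": [0,0,0.15],"rotation": [0,0,0]},{"hand": 74,"offset": [0,0,0.18],"rotation": [0,0,0]},{"hand": 74,"offset": [0,0,0.08],"rotation": [0,0,0]},{"hand": 74,"offset": [0,0,0.018],"rotation": [0,0,0]},{"hand": 74,"offset": [0,0,0],"rotation": [0,0,0]},{"hand": 74,"offset": [0,0,0],"rotation": [0,0,0]},{"hand": 45,"offset": [0,0,0],"rotation": [0,0,0]},{"hand": 45,"offset": [0,0,0],"rotation": [0,0,0]}]'

```text
time_s: 39.28
position: [515.4, 312.7, 87.6]
eef_rot: [[-0.995, 0.097, 0.002], [0.097, 0.995, 0.001], [-0.002, 0.001, -1.0]]
ft_force: [-0.7, 0.8, -0.1]
gripper_width: 0.692
gripper_force: 0.0
```

Emit:
jog_arm --moves '[{"hand": 45,"offset": [0,0,0],"rotation": [0,0,0]},{"hand": 45,"offset": [0,0,0],"rotation": [0,0,0]},{"hand": 45,"offset": [0,0,0],"rotation": [0,0,0]},{"hand": 45,"offset": [0,0,0],"rotation": [0,0,0]},{"hand": 45,"offset": [0,0,0],"rotation": [0,0,0]},{"hand": 45,"offset": [0,0,0],"rotation": [0,0,0]},{"hand": 45,"offset": [0,0,-0.03],"rotation": [0,0,0]},{"hand": 45,"offset": [0,0,-0.07],"rotation": [0,0,0]}]'

```text
time_s: 39.95
position: [514.1, 312.0, 100.9]
eef_rot: [[-0.995, 0.097, -0.002], [0.097, 0.995, -0.001], [0.002, -0.001, -1.0]]
ft_force: [0.9, -0.4, -3.2]
gripper_width: 0.587
gripper_force: 20.0
```

Emit:
jog_arm --moves '[{"hand": 45,"offset": [0,0,-0.15],"rotation": [0,0,0]},{"hand": 45,"offset": [0,0,-0.17],"rotation": [0,0,0]},{"hand": 45,"offset": [0,0,-0.07],"rotation": [0,0,0]},{"hand": 45,"offset": [0,0,-0.03],"rotation": [0,0,0]},{"hand": 45,"offset": [0,0,0],"rotation": [0,0,0]},{"hand": 45,"offset": [0,0,0],"rotation": [0,0,0]},{"hand": 45,"offset": [0,0,0],"rotation": [0,0,0]},{"hand": 45,"offset": [0,0,0],"rotation": [0,0,0]}]'

```text
time_s: 40.62
position: [514.3, 312.1, 163.3]
eef_rot: [[-0.995, 0.097, -0.002], [0.097, 0.995, -0.001], [0.002, -0.001, -1.0]]
ft_force: [-0.1, -0.3, -2.7]
gripper_width: 0.589
gripper_force: 20.0
```

```bash
python3 plan.py 476.6 -34.4 107 -.098
```

```text
pos [514.3 312.1 163.3] yaw -0.0975 tilt [-0.0018 -0.0009] t 40.62 w 53.7 F [-0.1 -0.3 -2.7] grip 20.0
shift/150 [0.025, -2.323, 0.378]
turn z share 0.001
```

Emit:
jog_arm --moves '[{"hand": 45,"offset": [0.003,-0.1,0],"rotation": [0,0,0]},{"hand": 45,"offset": [0.003,-0.2,0],"rotation": [0,0,0]},{"hand": 45,"offset": [0.003,-0.24,0],"rotation": [0,0,0]},{"hand": 45,"offset": [0.003,-0.24,0],"rotation": [0,0,0]},{"hand": 45,"offset": [0.003,-0.24,0],"rotation": [0,0,0]},{"hand": 45,"offset": [0.003,-0.24,0],"rotation": [0,0,0]},{"hand": 45,"offset": [0.003,-0.24,0],"rotation": [0,0,0]},{"hand": 45,"offset": [0.003,-0.24,0],"rotation": [0,0,0]}]'

```text
time_s: 41.28
position: [484.8, 51.1, 164.1]
eef_rot: [[-0.995, 0.097, -0.001], [0.097, 0.995, -0.0], [0.001, -0.0, -1.0]]
ft_force: [1.2, -0.7, -3.2]
gripper_width: 0.593
gripper_force: 20.0
```

Emit:
jog_arm --moves '[{"hand": 45,"offset": [0.003,-0.24,0],"rotation": [0,0,0]},{"hand": 45,"offset": [0,-0.2,0],"rotation": [0,0,0]},{"hand": 45,"offset": [0,-0.143,0],"rotation": [0,0,0]},{"hand": 45,"offset": [0,0,0],"rotation": [0,0,0]},{"hand": 45,"offset": [0,0,0.07],"rotation": [0,0,0]},{"hand": 45,"offset": [0,0,0.14],"rotation": [0,0,0]},{"hand": 45,"offset": [0,0,0.12],"rotation": [0,0,0]},{"hand": 45,"offset": [0,0,0.04],"rotation": [0,0,0]}]'

```text
time_s: 41.95
position: [475.3, -33.8, 106.9]
eef_rot: [[-0.995, 0.098, -0.003], [0.098, 0.995, 0.001], [0.003, 0.0, -1.0]]
ft_force: [-0.3, 1.0, -2.6]
gripper_width: 0.59
gripper_force: 20.0
```

Emit:
jog_arm --moves '[{"hand": 45,"offset": [0,0,0],"rotation": [0,0,0]},{"hand": 45,"offset": [0,0,0],"rotation": [0,0,0]},{"hand": 45,"offset": [0,0,0],"rotation": [0,0,0]},{"hand": 45,"offset": [0,0,0],"rotation": [0,0,0]},{"hand": 45,"offset": [0,0,0],"rotation": [0,0,0]},{"hand": 45,"offset": [0,0,0],"rotation": [0,0,0]},{"hand": 45,"offset": [0,0,0],"rotation": [0,0,0]},{"hand": 45,"offset": [0,0,0],"rotation": [0,0,0]}]'

```text
time_s: 42.62
position: [477.0, -34.0, 109.2]
eef_rot: [[-0.995, 0.097, 0.0], [0.097, 0.995, -0.0], [-0.0, -0.0, -1.0]]
ft_force: [0.4, 0.2, -2.2]
gripper_width: 0.592
gripper_force: 20.0
```

```bash
python3 plan.py 476.6 -34.4 97 -.098
```

```text
pos [477.  -34.  109.2] yaw -0.0975 tilt [ 0.0004 -0.0001] t 42.62 w 54.0 F [ 0.4  0.2 -2.2] grip 20.0
shift/150 [0.002, -0.003, 0.081]
turn z share 0.001
```

Emit:
jog_arm --moves '[{"hand": 45,"offset": [0.002,-0.002,0.035],"rotation": [0,0,0]},{"hand": 45,"offset": [0,0,0.022],"rotation": [0,0,0]},{"hand": 45,"offset": [0,0,0.012],"rotation": [0,0,0]},{"hand": 45,"offset": [0,0,0.006],"rotation": [0,0,0]},{"hand": 45,"offset": [0,0,0.004],"rotation": [0,0,0]},{"hand": 45,"offset": [0,0,0],"rotation": [0,0,0]},{"hand": 45,"offset": [0,0,0],"rotation": [0,0,0]},{"hand": 45,"offset": [0,0,0],"rotation": [0,0,0]}]'

```text
time_s: 43.28
position: [476.4, -34.3, 97.2]
eef_rot: [[-0.995, 0.097, -0.0], [0.097, 0.995, -0.0], [0.0, -0.0, -1.0]]
ft_force: [-2.2, 0.2, 1.0]
gripper_width: 0.591
gripper_force: 20.0
```

```bash
python3 plan.py 476.6 -34.4 97 -.098
```

```text
pos [476.4 -34.3  97.2] yaw -0.0975 tilt [-0.0003 -0.    ] t 43.28 w 53.9 F [-2.2  0.2  1. ] grip 20.0
shift/150 [-0.002, -0.001, 0.001]
turn z share 0.001
```

Emit:
jog_arm --moves '[{"hand": 74,"offset": [0,0,0],"rotation": [0,0,0]},{"hand": 74,"offset": [0,0,0],"rotation": [0,0,0]},{"hand": 74,"offset": [0,0,0],"rotation": [0,0,0]},{"hand": 74,"offset": [0,0,0],"rotation": [0,0,0]},{"hand": 74,"offset": [0,0,-0.1],"rotation": [0,0,0]},{"hand": 74,"offset": [0,0,-0.2],"rotation": [0,0,0]},{"hand": 74,"offset": [0,0,-0.2],"rotation": [0,0,0]},{"hand": 74,"offset": [0,0,-0.06],"rotation": [0,0,0]}]'

```text
time_s: 43.95
position: [477.9, -34.5, 184.6]
eef_rot: [[-0.995, 0.097, 0.004], [0.097, 0.995, -0.001], [-0.004, -0.0, -1.0]]
ft_force: [1.5, -1.0, 0.7]
gripper_width: 0.812
gripper_force: 0.0
```

Emit:
jog_arm --moves '[{"hand": 74,"offset": [-0.027,0.12,0],"rotation": [0,0,0]},{"hand": 74,"offset": [-0.05,0.22,0],"rotation": [0,0,0]},{"hand": 74,"offset": [-0.054,0.24,0],"rotation": [0,0,0]},{"hand": 74,"offset": [-0.054,0.24,0],"rotation": [0,0,0]},{"hand": 74,"offset": [-0.054,0.24,0],"rotation": [0,0,0]},{"hand": 74,"offset": [-0.054,0.24,0],"rotation": [0,0,0]},{"hand": 74,"offset": [-0.054,0.24,0],"rotation": [0,0,0]},{"hand": 74,"offset": [-0.054,0.24,0],"rotation": [0,0,0]}]'

```text
time_s: 44.62
position: [562.5, 227.6, 180.9]
eef_rot: [[-0.995, 0.097, -0.0], [0.097, 0.995, -0.0], [0.0, -0.0, -1.0]]
ft_force: [0.9, -0.8, -0.3]
gripper_width: 0.808
gripper_force: 0.0
```

Emit:
jog_arm --moves '[{"hand": 74,"offset": [-0.054,0.24,0],"rotation": [0,0,0]},{"hand": 74,"offset": [-0.054,0.24,0],"rotation": [0,0,0]},{"hand": 74,"offset": [-0.031,0.134,0],"rotation": [0,0,0]},{"hand": 74,"offset": [0,0,0],"rotation": [0,0,0]},{"hand": 74,"offset": [0,0,0.1],"rotation": [0,0,0]},{"hand": 74,"offset": [0,0,0.1],"rotation": [0,0,0]},{"hand": 74,"offset": [0,0,0],"rotation": [0,0,0]},{"hand": 74,"offset": [0,0,0],"rotation": [0,0,0]}]'

```text
time_s: 45.28
position: [591.6, 314.6, 150.5]
eef_rot: [[-0.995, 0.098, -0.002], [0.098, 0.995, -0.001], [0.002, -0.001, -1.0]]
ft_force: [-0.2, 0.2, 0.2]
gripper_width: 0.814
gripper_force: 0.0
```

```bash
python3 plan.py 591.9 315.3 87 -.098
```

```text
pos [591.6 314.6 150.5] yaw -0.0978 tilt [-0.0018 -0.0009] t 45.28 w 74.2 F [-0.2  0.2  0.2] grip 0.0
shift/150 [-0.002, 0.005, 0.423]
turn z share 0.0
```

Emit:
jog_arm --moves '[{"hand": 74,"offset": [0,0.002,0.15],"rotation": [0,0,0]},{"hand": 74,"offset": [0,0,0.18],"rotation": [0,0,0]},{"hand": 74,"offset": [0,0,0.08],"rotation": [0,0,0]},{"hand": 74,"offset": [0,0,0.015],"rotation": [0,0,0]},{"hand": 74,"offset": [0,0,0],"rotation": [0,0,0]},{"hand": 74,"offset": [0,0,0],"rotation": [0,0,0]},{"hand": 45,"offset": [0,0,0],"rotation": [0,0,0]},{"hand": 45,"offset": [0,0,0],"rotation": [0,0,0]}]'

```text
time_s: 45.95
position: [592.8, 315.8, 88.7]
eef_rot: [[-0.995, 0.097, 0.002], [0.097, 0.995, 0.001], [-0.002, 0.001, -1.0]]
ft_force: [-0.2, -0.2, -0.7]
gripper_width: 0.697
gripper_force: 0.0
```

Emit:
jog_arm --moves '[{"hand": 45,"offset": [0,0,0],"rotation": [0,0,0]},{"hand": 45,"offset": [0,0,0],"rotation": [0,0,0]},{"hand": 45,"offset": [0,0,0],"rotation": [0,0,0]},{"hand": 45,"offset": [0,0,0],"rotation": [0,0,0]},{"hand": 45,"offset": [0,0,0],"rotation": [0,0,0]},{"hand": 45,"offset": [0,0,0],"rotation": [0,0,0]},{"hand": 45,"offset": [0,0,-0.03],"rotation": [0,0,0]},{"hand": 45,"offset": [0,0,-0.07],"rotation": [0,0,0]}]'

```text
time_s: 46.62
position: [591.2, 315.2, 101.6]
eef_rot: [[-0.995, 0.097, -0.002], [0.097, 0.995, -0.001], [0.002, -0.001, -1.0]]
ft_force: [-0.8, 1.1, -2.9]
gripper_width: 0.588
gripper_force: 20.0
```

Emit:
jog_arm --moves '[{"hand": 45,"offset": [0,0,-0.15],"rotation": [0,0,0]},{"hand": 45,"offset": [0,0,-0.17],"rotation": [0,0,0]},{"hand": 45,"offset": [0,0,-0.07],"rotation": [0,0,0]},{"hand": 45,"offset": [0,0,-0.03],"rotation": [0,0,0]},{"hand": 45,"offset": [0,0,0],"rotation": [0,0,0]},{"hand": 45,"offset": [0,0,0],"rotation": [0,0,0]},{"hand": 45,"offset": [0,0,0],"rotation": [0,0,0]},{"hand": 45,"offset": [0,0,0],"rotation": [0,0,0]}]'

```text
time_s: 47.28
position: [591.6, 315.3, 164.1]
eef_rot: [[-0.995, 0.097, -0.002], [0.097, 0.995, -0.001], [0.002, -0.001, -1.0]]
ft_force: [-0.0, 0.2, -3.5]
gripper_width: 0.589
gripper_force: 20.0
```

```bash
python3 plan.py 485.1 53.1 107 -.098
```

```text
pos [591.6 315.3 164.1] yaw -0.0976 tilt [-0.0019 -0.0008] t 47.28 w 53.7 F [-0.   0.2 -3.5] grip 20.0
shift/150 [0.536, -1.808, 0.384]
turn z share 0.001
```

Emit:
jog_arm --moves '[{"hand": 45,"offset": [0.03,-0.1,0],"rotation": [0,0,0]},{"hand": 45,"offset": [0.06,-0.2,0],"rotation": [0,0,0]},{"hand": 45,"offset": [0.0715,-0.24,0],"rotation": [0,0,0]},{"hand": 45,"offset": [0.0715,-0.24,0],"rotation": [0,0,0]},{"hand": 45,"offset": [0.0715,-0.24,0],"rotation": [0,0,0]},{"hand": 45,"offset": [0.0715,-0.24,0],"rotation": [0,0,0]},{"hand": 45,"offset": [0.0715,-0.24,0],"rotation": [0,0,0]},{"hand": 45,"offset": [0.06,-0.2,0],"rotation": [0,0,0]}]'

```text
time_s: 47.95
position: [489.9, 67.3, 164.9]
eef_rot: [[-0.995, 0.097, -0.001], [0.097, 0.995, -0.0], [0.001, -0.0, -1.0]]
ft_force: [1.9, 0.0, -2.6]
gripper_width: 0.586
gripper_force: 20.0
```

Emit:
jog_arm --moves '[{"hand": 45,"offset": [0.032,-0.108,0],"rotation": [0,0,0]},{"hand": 45,"offset": [0,0,0],"rotation": [0,0,0]},{"hand": 45,"offset": [0,0,0.07],"rotation": [0,0,0]},{"hand": 45,"offset": [0,0,0.14],"rotation": [0,0,0]},{"hand": 45,"offset": [0,0,0.12],"rotation": [0,0,0]},{"hand": 45,"offset": [0,0,0.05],"rotation": [0,0,0]},{"hand": 45,"offset": [0,0,0],"rotation": [0,0,0]},{"hand": 45,"offset": [0,0,0],"rotation": [0,0,0]}]'

```text
time_s: 48.62
position: [485.2, 53.7, 108.4]
eef_rot: [[-0.995, 0.097, -0.001], [0.097, 0.995, 0.0], [0.001, -0.0, -1.0]]
ft_force: [0.3, -0.2, -3.2]
gripper_width: 0.593
gripper_force: 20.0
```

Emit:
jog_arm --moves '[{"hand": 45,"offset": [0,0,0],"rotation": [0,0,0]},{"hand": 45,"offset": [0,0,0],"rotation": [0,0,0]},{"hand": 45,"offset": [0,0,0],"rotation": [0,0,0]},{"hand": 45,"offset": [0,0,0],"rotation": [0,0,0]},{"hand": 45,"offset": [0,0,0],"rotation": [0,0,0]},{"hand": 45,"offset": [0,0,0],"rotation": [0,0,0]},{"hand": 45,"offset": [0,0,0],"rotation": [0,0,0]},{"hand": 45,"offset": [0,0,0],"rotation": [0,0,0]}]'

```text
time_s: 49.28
position: [485.2, 53.5, 108.5]
eef_rot: [[-0.995, 0.097, 0.0], [0.097, 0.995, 0.0], [-0.0, 0.0, -1.0]]
ft_force: [-0.5, -0.1, -2.6]
gripper_width: 0.591
gripper_force: 20.0
```

```bash
python3 plan.py 485.1 53.1 97 -.098
```

```text
pos [485.2  53.5 108.5] yaw -0.0976 tilt [0.0001 0.    ] t 49.28 w 53.9 F [-0.5 -0.1 -2.6] grip 20.0
shift/150 [0.001, -0.003, 0.076]
turn z share 0.001
```

Emit:
jog_arm --moves '[{"hand": 45,"offset": [0,-0.002,0.035],"rotation": [0,0,0]},{"hand": 45,"offset": [0,0,0.02],"rotation": [0,0,0]},{"hand": 45,"offset": [0,0,0.01],"rotation": [0,0,0]},{"hand": 45,"offset": [0,0,0.006],"rotation": [0,0,0]},{"hand": 45,"offset": [0,0,0.004],"rotation": [0,0,0]},{"hand": 45,"offset": [0,0,0],"rotation": [0,0,0]},{"hand": 45,"offset": [0,0,0],"rotation": [0,0,0]},{"hand": 45,"offset": [0,0,0],"rotation": [0,0,0]}]'

```text
time_s: 49.95
position: [485.1, 52.9, 97.7]
eef_rot: [[-0.995, 0.097, 0.0], [0.097, 0.995, -0.001], [-0.0, -0.001, -1.0]]
ft_force: [-4.7, -4.3, 17.6]
gripper_width: 0.586
gripper_force: 20.0
```

Emit:
jog_arm --moves '[{"hand": 45,"offset": [0,0,-0.005],"rotation": [0,0,0]},{"hand": 45,"offset": [0,0,0],"rotation": [0,0,0]},{"hand": 74,"offset": [0,0,0],"rotation": [0,0,0]},{"hand": 74,"offset": [0,0,0],"rotation": [0,0,0]},{"hand": 74,"offset": [0,0,0],"rotation": [0,0,0]},{"hand": 74,"offset": [0,0,0],"rotation": [0,0,0]},{"hand": 74,"offset": [0,0,-0.1],"rotation": [0,0,0]},{"hand": 74,"offset": [0,0,-0.2],"rotation": [0,0,0]}]'

```text
time_s: 50.62
position: [483.5, 53.2, 141.1]
eef_rot: [[-0.995, 0.097, -0.005], [0.097, 0.995, 0.0], [0.005, -0.0, -1.0]]
ft_force: [-0.2, 0.6, 0.2]
gripper_width: 0.814
gripper_force: 0.0
```

Emit:
jog_arm --moves '[{"hand": 74,"offset": [0,0,-0.25],"rotation": [0,0,0]},{"hand": 74,"offset": [0,0,-0.25],"rotation": [0,0,0]},{"hand": 74,"offset": [0,0,-0.25],"rotation": [0,0,0]},{"hand": 74,"offset": [-0.1,-0.08,-0.2],"rotation": [0,0,0]},{"hand": 74,"offset": [-0.15,-0.12,-0.1],"rotation": [0,0,0]},{"hand": 74,"offset": [-0.15,-0.12,0],"rotation": [0,0,0]},{"hand": 74,"offset": [-0.13,-0.11,0],"rotation": [0,0,0]},{"hand": 74,"offset": [0,0,0],"rotation": [0,0,0]}]'

```text
time_s: 51.28
position: [560.8, -21.6, 300.4]
eef_rot: [[-0.995, 0.099, 0.002], [0.099, 0.995, -0.001], [-0.002, -0.001, -1.0]]
ft_force: [-1.1, -0.3, -1.3]
gripper_width: 0.81
gripper_force: 0.0
```

Emit:
jog_arm --moves '[{"hand": 74,"offset": [0,0,0],"rotation": [0,0,0]},{"hand": 74,"offset": [0,0,0],"rotation": [0,0,0]},{"hand": 74,"offset": [0,0,0],"rotation": [0,0,0]},{"hand": 74,"offset": [0,0,0],"rotation": [0,0,0]},{"hand": 74,"offset": [0,0,0],"rotation": [0,0,0]},{"hand": 74,"offset": [0,0,0],"rotation": [0,0,0]},{"hand": 74,"offset": [0,0,0],"rotation": [0,0,0]},{"hand": 74,"offset": [0,0,0],"rotation": [0,0,0]}]'

```text
time_s: 51.95
position: [558.0, -18.6, 300.5]
eef_rot: [[-0.995, 0.097, 0.0], [0.097, 0.995, -0.0], [-0.0, 0.0, -1.0]]
ft_force: [-0.1, 0.2, 0.1]
gripper_width: 0.81
gripper_force: 0.0
```

```bash
python3 plan.py
cat > m5.py <<'E'
from fit import *
cams={n:manip.read_camera(n) for n in('wrist','side','scene')}
cv2.imwrite('pics/w5.png',np.vstack([cams['wrist']['frame'][:220,:,::-1],cams['side']['frame'][60:,:,::-1]]))
for t,p in(('red_tin',(468,-122,0)),('green_tin',(476.6,-34.4,0)),('blue_tin',(485,53,0)),('sweet_jar',(729,61,0))):
    for n in cams:
        for r in manip.regions_of(n,t)[:3]:
            if r['conf']<.3: continue
            f=fit(cams,{n:r['pixels']},{n:np.zeros((400,640),bool)},SH[t],p,False)
            if f[1]<.5: print(t,n,round(float(r['conf']),2),np.round(r['at']),f[0].round(1),round(f[1],3))
SH['pb']=[box(-25,25,-25,25,60,100)]
for n in cams:
    for r in manip.regions_of(n,'praline_box')[:1]:
        f=fit(cams,{n:r['pixels']},{n:np.zeros((400,640),bool)},SH['pb'],(461,-317,-.09)); print('box',n,r['conf'],f[0].round(1),round(f[1],3))
E
python3 m5.py
```

```text
pos [558.  -18.6 300.5] yaw -0.0974 tilt [ 0.0001 -0.    ] t 51.95 w 73.9 F [-0.1  0.2  0.1] grip 0.0
red_tin wrist 0.84 [110. 219.] [ 467.5 -121.2] 0.026
red_tin side 0.75 [230. 312.] [ 467.6 -120.3] 0.029
red_tin scene 0.86 [154. 291.] [ 463.9 -126.8] 0.091
green_tin wrist 0.88 [106. 296.] [476.6 -34.2] 0.024
green_tin side 0.83 [191. 301.] [476.7 -29.8] 0.413
green_tin scene 0.78 [169. 314.] [476.8 -35.8] 0.051
blue_tin wrist 0.83 [110. 386.] [482.6  52.4] 0.04
blue_tin side 0.63 [170. 294.] [483.3  59.8] 0.408
blue_tin scene 0.6 [186. 345.] [482.2  51.6] 0.053
sweet_jar scene 0.68 [262. 265.] [728.9  59.4] 0.136
box wrist 0.85 [ 460.7 -316.    -9.1] 0.032
box side 0.66 [ 460.4 -314.8  -11.3] 0.055
box scene 0.94 [ 457.1 -322.8  -19.9] 0.078
```

View pics/w5.png

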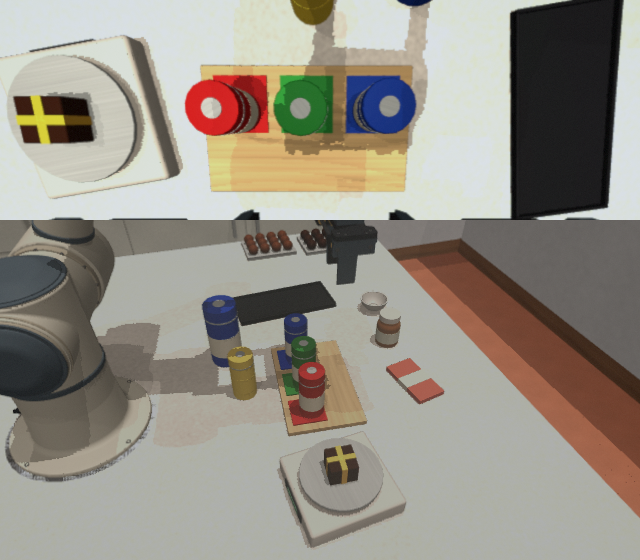

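The wrist and side pictures show red, green and blue standing upright on their plates at wrist lids (212,107), (300,107) and (390,105). They are within about 3 mm of home. The praline box lies flat mid-pan, and the jar and look-alikes are untouched.

```bash
python3 -c "
from bench import manip; print(manip.sign_off())"
```

```text
the job is handed in; nothing more can be done
None
```

The job is done and handed in: the tins went into the tray, the praline box now lies flat mid-pan on the scale, and all three tins are back upright on their own plates, within about 3 mm of home, with the jar left alone.

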